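Lower the hydraulic work lift and wedge its plate tight

TASK

Crack the red release valve of the little hydraulic work lift open by a fraction of a turn, so that the plate sinks slowly all the way down onto its stops, and leave the valve open. Then lift the wooden mallet out of its rack, lay it on the cork mat and let go, take it again by the handle, and tap the yellow wedge sideways along the plate under the round steel bar until it stops advancing and sits tight. Move the wedge only with the mallet, lay the mallet back on the cork mat when done, and leave the jar, the cup and the brush alone.

Things in the scene. Friction and masses are not known exactly. Their poses are not given: they have to be found in the camera images.
- lift: Fixed hydraulic work lift (mm below in its frame). Origin on the bench, x away from the robot, y left, z up; yaw varies. Green base x -115 to 145, y -125 to 215, 20 thick. Steel plate above it, x -75 to 105, y -115 to 115, top at z 108 raised, 80 lowered. Grey valve block at x -20, y 178, to z 76. Dark turned wooden form 76 wide, 48 high, fixed on the plate at x 60, y -45.
- strap: Fixed portal of the lift; its frame is that of lift. A round steel bar 20 mm thick runs along x at y = 60 mm with its axis at z = 122 (underside z 112: 4 mm above the raised plate, 32 mm above the lowered plate), on two green uprights 20 x 26 mm at x = -100 and x = 130, to z 138.
- valve (a joint): Angle of the red release valve, rad; 0 closed, grows anticlockwise seen from above, stop at 1.57. The ram is held below about 0.35, sinks slowly (about 11 mm/s) between 0.35 and 1.05, and drops hard if the valve is opened beyond about 1.1. Stays where it is left; turning takes about 0.12 N m.
- valve_grip (a point): Centre of the valve's red T-bar, on the vertical turning axis: lift x -20, y 178, z 119. Bar 72 mm long, 14 mm wide, 26 mm tall (z 106 to 132); its long side is the x axis of this point, which equals the lift's x axis at valve angle 0 and turns with the valve.
- ram (a joint): How far the ram and plate have sunk, m: 0 raised, 0.028 fully down on the stops.
- wedge: Loose yellow wedge, 0.17 kg, on the plate's track, its y axis along the lift's y. 130 mm long (y), 40 wide, 28 thick at the thin end (+y, towards the bar), 44 at the butt (face at y -65). Origin: centre of underside. Plate down, it first touches the bar when its origin is at lift y 27 mm (50 to 75 mm on from the start); taps of 10 to 20 N then jam it. It cannot pass the bar with the plate up.
- mallet: Loose wooden mallet, 0.32 kg, 191 mm long, lying flat. Origin under the head's centre. Head 44 (x) x 120 (y) x 40 (z) mm, striking faces at y +-60. Handle along -x, 24 wide, 24 tall (z 8 to 32), x -22 to -152, then a flared end 28 wide, 40 tall, to x -169. It rests on head and flared end. Centre of mass near x -24.
- rack: Fixed dark wooden mallet rack. Origin on the bench under the stored mallet's head; axes as the stored mallet's. Floor 8 mm thick, x -175 to 40. Two walls beside the handle, x -170 to -30, inner faces at y +-17, 5 thick, to z 52: no room for fingers at the handle; grip the head (x -22 to 22, z 8 to 48) across x, about 45 mm from its middle, and lift straight up.
- mat: Fixed cork mat, 240 (x) x 150 (y) x 3 mm, where the mallet is laid. Origin at the centre of its underside.
- jar: Bystander: white jar with blue lid, 56 mm across, 75 mm tall, standing. Origin under its centre.
- cup: Bystander: blue cup, 66 mm across, 70 mm tall, standing. Origin under its centre.
- brush: Bystander: brush lying on the bench near the robot's left, about 200 mm long. Origin near its middle, on the underside.
- track (a point): Point on the plate's top surface, in the middle of the wedge track: lift x -30, y 0; sinks with the plate (z 108 to 80 mm). The track runs along the lift's y, from y -110 to 110, between two brass rails 6 mm high, 49 mm apart.
Not all that is in view belongs to the job. What is shaped like the mallet but green is not meant.

How it is judged:
By the outcome, as a careful person would: the job done as asked, in the order asked, and still so for the second after the job is handed in, with the robot touching nothing.
It also fails if it takes over 64 s, if anything falls off the work surface, if the arm or the gripper's body presses on something with over 40 N, if the wrist force passes 120 N, or if a joint passes its speed limit or range.

ROBOT

A 6-joint arm with a two-finger parallel gripper is mounted at the origin on the work surface. World frame = base frame: x ahead of the robot, y to its left, z up, the work surface at z = 0. Lengths are in m, angles in rad, forces in N, time in s.
With the tool pointing down it reaches from about 0.225 to 0.875 m from the base axis. Payload 3.4 kg.
Tool frame: the origin (TCP) lies midway between the tips of the shut fingers; the grasp point (between the pads) lies 19 mm behind it (manip.pinch_z is the z of the grasp point in the tool frame, in m); z points along the fingers, x is the direction in which the jaws open and shut, and the axes are right-handed (so a half turn about z gives the same grasp; the last joint's range is limited). The gripper opens to 85 mm and grips with 20 to 120 N. Pads are 22 mm wide; open, the fingers measure 114 mm over their backs; the gripper's body (76 mm by 85 mm) begins 54 mm behind the grasp point. The pads swing forward as they close: fully open they stand 13 mm farther back than shut.
Start: joints at [-1.385, 0.276, 1.505, -0, 1.361, -0.121], TCP at [0.174, -0.548, 0.231] pointing down, gripper open.
Joint ranges: [-2.89, 2.89], [-0.75, 2.08], [0.22, 2.7], [-1.18, 4.32], [0.11, 2.71], [-2.7, 2.7]. Speed limits (rad/s): [2.57, 2.57, 3.14, 3.14, 3.14, 3.14].

INTERFACE

Orientations are given as a unit quaternion [w, x, y, z].
In Python, from rig import manip gives the robot as it stands. The module is installed in compiled form; this text tells all that it offers.
- The arm moves only by the tool drive_tool, never from a script. Its argument "steps" is a list of rows, each a list of 5 numbers: the shift along the tool's x, y, z in mm, then the turn about the tool's z in rad, then the gripper command: -1 is shut, 1 is fully open, values between are in proportion. A call has 1 to 5 rows; each row is the pose to reach, as a shift and turn from the pose measured when the call began, along the tool's axes at that moment; what a row does not reach only later rows make up. A row lasts 1/10 s, in which the tool goes at most 50 mm and 8.59 degrees, less where a joint would pass 70% of its speed; a pose out of reach is approached as far as the arm can. A call with a gripper value outside its range is refused whole. The fingers move at their own pace and stop on an object; "squeeze" is the grip in N (left out, the last holds). Time passes only in rows, so rows that repeat a pose let the fingers close. It gives the time, the measured TCP pose, the force and the opening at its end, in the units of the state.
- manip.get_state(): the state, without advancing time (a new reading comes with each control period).
- manip.get_image(name): name is "scene" or "side" or "wrist"; returns the picture (384x512x3 uint8, blue, green, red); there is no depth.
- manip.get_calibration(name): a dict with "camera_matrix" (3x3 intrinsics, pixels), "distortion" ([k1, k2, p1, p2, k3] as OpenCV has them; the pictures are not rectified), "rvec" (rotation vector, rad) and "tvec" (3), from world to camera coordinates, as OpenCV has them. Camera axes: x right, y down, z forward; pixel columns grow to the right and rows downward; lengths in m; the calibration is good to about 2 mm. A picture is of the moment at which its call begins: read the wrist's pose just before it. get_calibration takes no time and is no camera call; for the wrist camera it gives the pose at the moment of the call.
- manip.sign_off(): hands the job in, once; it reports no verdict.
Trained networks look in the newest picture that a camera, given by its name, has taken for a name from the list of things; names that differ only in an ending like _2 or _b are one class to them, and where a whole thing is asked for, a point or a joint stands for the part that bears it (a point fixed in the world has none). Each returns a list of dicts, best first, with "conf" (0 to 1); they miss things now and then, are a little off and sometimes report something else, mostly with a low value. They report only what shows in the picture. A call takes as long as a camera call. They do not tell look-alikes from the thing itself.
- manip.masks_of(camera, name): "pixels" (384x512 bool, what is visible of it) and "location" ([column, row] in pixels, amid what is visible of it).
The state is a dict: "clock": time; "qpos": joint angles; "qd": joint speeds; "effort": joint torques, N m; "position": TCP position; "ee_rot": TCP orientation; "contact_force": force on the tool from outside, world axes, zero at the start; "moment": the same for the moment, N m; "width": finger opening in m.
Only numpy, scipy, OpenCV 4.12 (cv2) and the standard library are available. Lean on these libraries where they do the work, as an engineer would, in place of code of your own. Each camera call takes 0.05 s, during which the arm holds its last target.

## Working session

There is one attempt and no reset: what is moved stays moved. The work goes in short steps, Python scripts to look and compute and a tool call to move; the robot and the scene stay as the last step left them, time stands still between calls to the robot, and variables do not carry over. Pictures are saved under pics/ and viewed, and the job is handed in when it is done.

Besides the shell and the picture viewer there is one more tool, called after "Request:" by a JSON object that holds its "name" and its "arguments", one argument or row to a line. drive_tool: Moves the arm, as the interface text tells. Its arguments: {"type":"object","properties":{"steps":{"type":"array","items":{"type":"array","items":{"type":"number"}}},"squeeze":{"type":"number"}},"required":["steps"]}

```bash
mkdir -p pics; ls; python3 - <<'E'
from rig import manip
import cv2
print(manip.get_state()); print(manip.pinch_z)
for n in ["scene","side","wrist"]:
    im=manip.get_image(n); cv2.imwrite(f"pics/{n}0.png",im)
    c=manip.get_calibration(n); print(n,c)
E
```

```text
pics
{'clock': 0.0, 'qpos': array([-1.38503816e+00,  2.76574309e-01,  1.50617807e+00, -1.39995522e-05,
        1.36070559e+00, -1.21035969e-01]), 'qd': array([-6.41650292e-05, -1.09734389e-03, -2.31210258e-03, -4.40249633e-04,
        4.68309645e-04, -1.12868308e-03]), 'effort': array([ 2.86972572e-04, -4.16777372e+01, -2.45804322e+01, -1.83225416e-04,
        1.10641497e-02,  5.32317529e-06]), 'position': array([ 0.1735192 , -0.54761015,  0.23043361]), 'ee_rot': array([-6.32812692e-04,  8.06847472e-01, -5.90759077e-01, -6.85163398e-04]), 'contact_force': array([-0.11365984, -0.09442675,  0.44513607]), 'moment': array([0.00872609, 0.00253133, 0.01809349]), 'width': 0.08540118310991854}
-0.0187
scene {'camera_matrix': array([[428.49592538,   0.        , 248.02967663],
       [  0.        , 428.49592538, 193.98758525],
       [  0.        ,   0.        ,   1.        ]]), 'distortion': array([-0.09106381,  0.        ,  0.        ,  0.        ,  0.        ]), 'rvec': array([ 2.46087501,  0.74803097, -0.22431651]), 'tvec': array([-0.36722277, -0.23937204,  1.80280383])}
side {'camera_matrix': array([[367.71015296,   0.        , 256.4249336 ],
       [  0.        , 367.71015296, 187.38027372],
       [  0.        ,   0.        ,   1.        ]]), 'distortion': array([-0.10108541,  0.        ,  0.        ,  0.        ,  0.        ]), 'rvec': array([ 1.02616242, -2.40874954,  1.05697076]), 'tvec': array([0.28369617, 0.35434817, 0.81377122])}
wrist {'camera_matrix': array([[291.77334894,   0.        , 257.57896857],
       [  0.        , 291.77334894, 190.57077873],
       [  0.        ,   0.        ,   1.        ]]), 'distortion': array([-0.00224145,  0.        ,  0.        ,  0.        ,  0.        ]), 'rvec': array([-2.32647865,  1.70499983,  0.26161399]), 'tvec': array([-0.57381607, -0.03851989,  0.38058136])}
```

View pics/scene0.png

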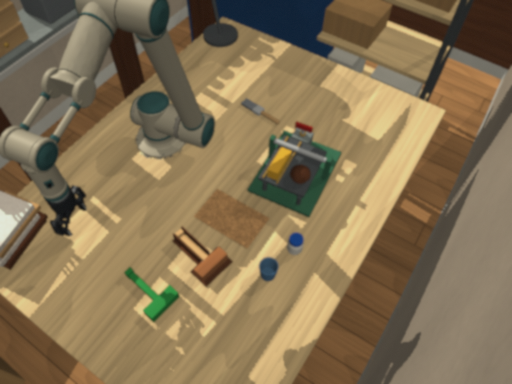

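View pics/side0.png

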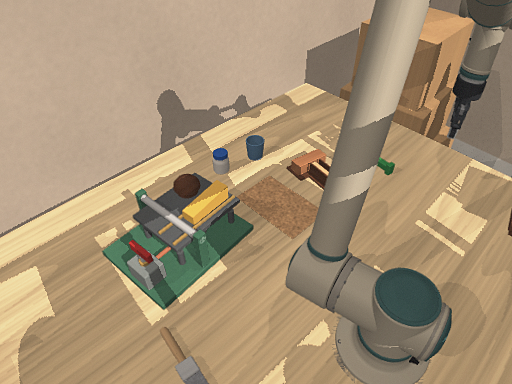

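View pics/wrist0.png

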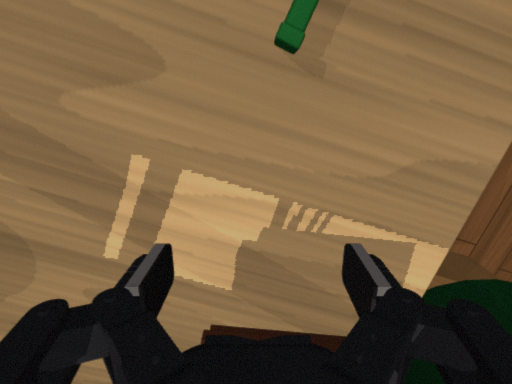

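The scene picture shows these candidates for the mallet: the brown one in a dark rack (head about 210,265, handle end 180,235) and the green look-alike (160,303), which is not wanted. The valve is the red bar at (303,128) and the wedge is yellow at (279,163). The mat is at (232,215), the jar at (296,242), the cup at (268,268) and the brush at (258,109). Next come close crops.

```bash
python3 - <<'E'
import cv2
s=cv2.imread("pics/scene0.png"); d=cv2.imread("pics/side0.png")
def crop(im,x0,y0,w,h,k,n): cv2.imwrite(n,cv2.resize(im[y0:y0+h,x0:x0+w],None,fx=k,fy=k,interpolation=cv2.INTER_CUBIC))
crop(s,240,115,110,105,5.5,"pics/c_lift_s.png")
crop(s,160,180,120,110,5,"pics/c_mal_s.png")
crop(d,95,160,170,150,4,"pics/c_lift_d.png")
E
```

```text
(no output)
```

View pics/c_lift_s.png

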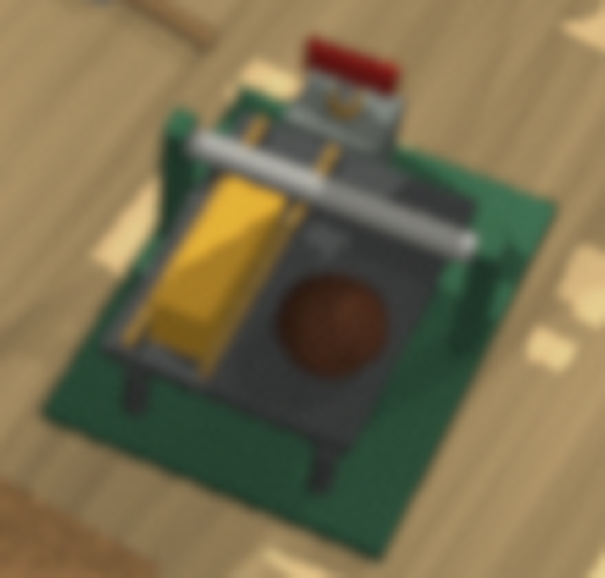

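View pics/c_mal_s.png

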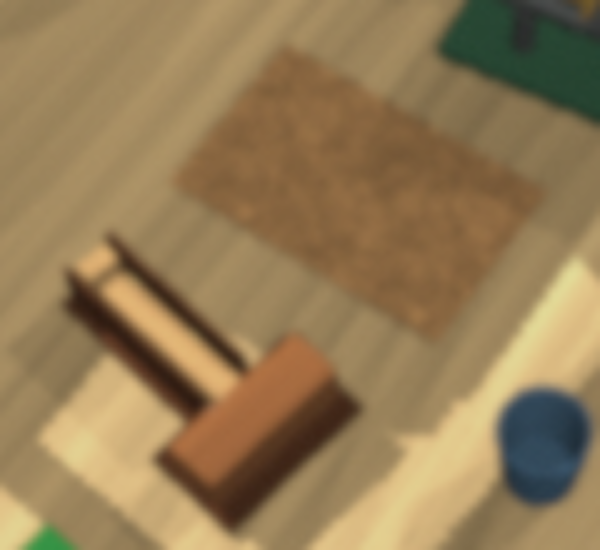

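View pics/c_lift_d.png

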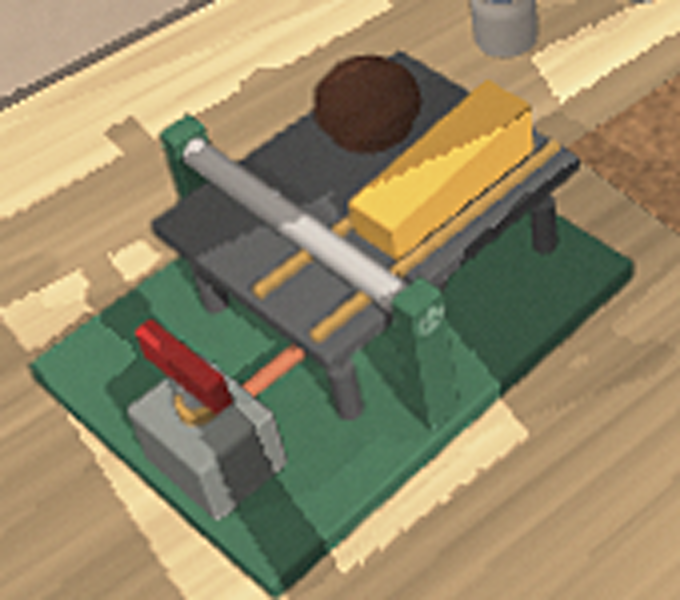

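```bash
cat > h.py <<'E'
import numpy as np, cv2
from scipy.optimize import least_squares
from scipy.spatial.transform import Rotation as R
CAL={}
def cal(n):
    from rig import manip
    if n=="wrist": return manip.get_calibration(n)
    if n not in CAL: CAL[n]=manip.get_calibration(n)
    return CAL[n]
def proj(P,c):
    if isinstance(c,str): c=cal(c)
    return cv2.projectPoints(np.asarray(P,float).reshape(-1,1,3),c["rvec"],c["tvec"],c["camera_matrix"],c["distortion"])[0].reshape(-1,2)
def T(pose,P):
    x,y,a=pose; P=np.asarray(P,float).reshape(-1,3); c,s=np.cos(a),np.sin(a)
    return np.c_[x+c*P[:,0]-s*P[:,1], y+s*P[:,0]+c*P[:,1], P[:,2]]
def inv(pose,P):
    x,y,a=pose; P=np.asarray(P,float).reshape(-1,3); c,s=np.cos(a),np.sin(a)
    d=P[:,:2]-[x,y]; return np.c_[c*d[:,0]+s*d[:,1], -s*d[:,0]+c*d[:,1], P[:,2]]
def fit(obs,x0):
    # obs: list of (cam, local xyz m, uv)
    def f(p): return np.concatenate([(proj(T(p,[P]),c)[0]-uv) for c,P,uv in obs])
    best=None
    for a in np.linspace(-3,3,7):
        r=least_squares(f,[x0[0],x0[1],a],loss="soft_l1")
        if best is None or r.cost<best.cost: best=r
    return best.x,f(best.x).reshape(-1,2)
def cr(u,v,k,x0,y0): return np.array([(u+.5)/k-.5+x0,(v+.5)/k-.5+y0])
def ray(uv,c,z):
    if isinstance(c,str): c=cal(c)
    n=cv2.undistortPoints(np.array([[uv]],float),c["camera_matrix"],c["distortion"])[0,0]
    Rm=cv2.Rodrigues(c["rvec"])[0]; o=-Rm.T@np.ravel(c["tvec"]); d=Rm.T@np.r_[n,1]
    return o+d*(z-o[2])/d[2]
E
python3 - <<'E'
from h import *
s=lambda u,v:cr(u,v,5.5,240,115)
d=lambda u,v:cr(u,v,4,95,160)
m=lambda u,v:cr(u,v,5,160,180)
S,D="scene","side"
L=[(S,(-.115,-.125,.02),s(45,413)),(S,(.145,-.125,.02),s(380,556)),(S,(.145,.215,.02),s(555,205)),(S,(-.115,.215,.02),s(245,90)),
(D,(-.115,-.125,.02),d(633,263)),(D,(-.115,.215,.02),d(280,585)),(D,(.145,.215,.02),d(35,366)),
(S,(-.056,.178,.132),s(308,38)),(S,(.016,.178,.132),s(400,70))]
p,r=fit(L,[.6,.1]); print("lift",p.round(4));print(r.round(1).tolist())
M=[(S,(-.022,.06,.048),m(295,336)),(S,(.022,.06,.048),m(334,384)),(S,(-.022,-.06,.048),m(164,457)),(S,(.022,-.06,.048),m(210,490)),(S,(-.169,0,.048),m(85,260))]
p,r=fit(M,[.6,-.3]); print("rack",p.round(4));print(r.round(1).tolist())
A=[(S,(-.12,.075,.003),m(285,46)),(S,(.12,.075,.003),m(545,190)),(S,(.12,-.075,.003),m(432,338)),(S,(-.12,-.075,.003),m(178,183))]
p,r=fit(A,[.6,-.3]); print("mat",p.round(4));print(r.round(1).tolist())
for n,uv,z in [("jar",(296,238),.075),("cup",(269,263),.07),("brush",(258,108),.01),("green",(160,303),.03)]: print(n,ray(uv,S,z).round(3))
E
```

```text
lift [ 0.5526  0.1074 -6.1609]
[[-1.6, -0.6], [0.6, -0.1], [0.4, -0.5], [-1.5, -1.4], [0.7, -1.8], [-1.5, -0.2], [-2.1, -1.0], [-1.1, 0.2], [-0.8, 0.6]]
rack [ 0.5301 -0.3619 -0.1769]
[[-0.4, 0.3], [0.8, -1.2], [-0.2, -0.7], [-0.4, 1.4], [0.3, 0.3]]
mat [ 0.4695 -0.1552  0.0055]
[[-0.2, -0.8], [0.5, 0.0], [0.7, 0.9], [-2.4, -0.3]]
jar [ 0.728 -0.134  0.075]
cup [ 0.7   -0.261  0.07 ]
brush [0.252 0.363 0.01 ]
green [ 0.475 -0.562  0.03 ]
```

```bash
cat >> h.py <<'E'
def st():
    from rig import manip
    return manip.get_state()
def Rt(s):
    w,x,y,z=s["ee_rot"]; return R.from_quat([x,y,z,w])
def info():
    s=st(); m=Rt(s).as_matrix(); yaw=np.arctan2(m[1,0],m[0,0])
    print("t %.2f pos %s yaw %.3f tilt %.3f F %s M %s w %.4f q6 %.2f"%(s["clock"],s["position"].round(4),yaw,np.arccos(min(1,-m[2,2])),s["contact_force"].round(1),s["moment"].round(2),s["width"],s["qpos"][5]))
    return s,m,yaw
def go(pos,yaw=None):
    "shift in tool axes (mm) and turn to reach a world TCP pose"
    s,m,y=info(); d=m.T@(np.array(pos)-s["position"])*1000
    t=0 if yaw is None else -((yaw-y+np.pi)%(2*np.pi)-np.pi)
    print("   tool shift",d.round(1),"turn %.3f"%t); return d,t
def campos():
    c=cal("wrist"); Rm=cv2.Rodrigues(c["rvec"])[0]; return -Rm.T@np.ravel(c["tvec"]),Rm[2]
LIFT=(0.5526,0.1074,0.1223)
E
python3 - <<'E'
from h import *
s,m,y=info(); o,d=campos(); print(o,d, m.T@(o-s["position"]), m.T@d)
vg=T(LIFT,[(-.02,.178,.119)])[0]; print(vg)
go([.42,-.33,.30],LIFT[2]-np.pi/2)
E
```

```text
t 0.15 pos [ 0.1736 -0.5478  0.2306] yaw -1.264 tilt 0.001 F [0.6 0.4 0.1] M [ 0.02  0.   -0.01] w 0.0853 q6 -0.12
[ 0.24660689 -0.52384119  0.37465489] [-0.28596648 -0.09038696 -0.95396718] [-0.00094649 -0.07686963 -0.14398942] [0.00111975 0.30009401 0.95390898]
[0.51103421 0.28163055 0.119     ]
t 0.15 pos [ 0.1736 -0.5478  0.2306] yaw -1.264 tilt 0.001 F [0.6 0.4 0.1] M [ 0.02  0.   -0.01] w 0.0853 q6 -0.12
   tool shift [-133.3 -300.7  -69.1] turn 0.184
```

Request:
{"name": "drive_tool", "arguments": {
  "steps": [
    [-20,-45,-15,0.09,1],
    [-40,-90,-30,0.18,1],
    [-60,-135,-50,0.18,1],
    [-80,-180,-69,0.18,1],
    [-100,-225,-69,0.18,1]
  ]
}}

```text
clock: 0.65
position: [0.3538, -0.3894, 0.3016]
ee_rot: [0.0, 0.75, -0.661, 0.002]
contact_force: [0.7, -0.0, 0.3]
width: 0.0855
```

```bash
python3 - <<'E'
from h import *
go([.42,-.33,.30],LIFT[2]-np.pi/2)
E
```

```text
t 0.65 pos [ 0.3538 -0.3894  0.3016] yaw -1.445 tilt 0.003 F [ 0.7 -0.   0.3] M [ 0.01 -0.02 -0.01] w 0.0855 q6 0.48
   tool shift [-50.6 -73.2   1.6] turn 0.004
```

Request:
{"name": "drive_tool", "arguments": {
  "steps": [
    [-25,-36,0,0,1],
    [-50,-73,0,0,1]
  ]
}}

```text
clock: 0.85
position: [0.4211, -0.329, 0.302]
ee_rot: [0.0, 0.75, -0.661, 0.002]
contact_force: [0.3, -1.2, -0.6]
width: 0.0851
```

```bash
python3 - <<'E'
from h import *
from rig import manip
info(); c=cal("wrist"); im=manip.get_image("wrist"); cv2.imwrite("pics/w1.png",im)
import pickle; pickle.dump(c,open("w1.pkl","wb"))
go([.44,.05,.32],LIFT[2]-np.pi/2)
E
```

```text
t 0.85 pos [ 0.4211 -0.329   0.302 ] yaw -1.445 tilt 0.004 F [ 0.3 -1.2 -0.6] M [ 0.03 -0.04 -0.04] w 0.0851 q6 0.65
t 0.90 pos [ 0.4262 -0.3238  0.3017] yaw -1.440 tilt 0.009 F [3.3 2.5 1. ] M [ 0.08 -0.12 -0.04] w 0.0854 q6 0.65
   tool shift [-368.8  -62.7  -16.9] turn 0.009
```

View pics/w1.png

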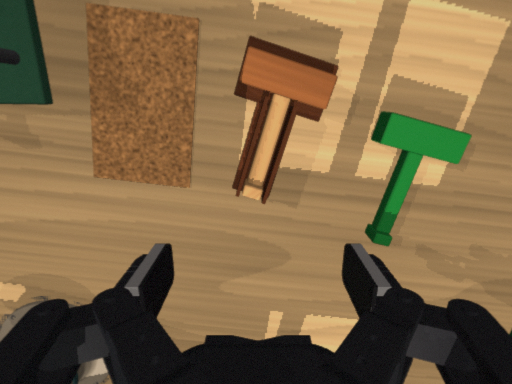

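```bash
python3 - <<'E'
import cv2
s=cv2.imread("pics/w1.png")
cv2.imwrite("pics/w1c.png",cv2.resize(s[25:215,220:350],None,fx=3.1,fy=3.1,interpolation=cv2.INTER_CUBIC))
E
```

```text
(no output)
```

View pics/w1c.png

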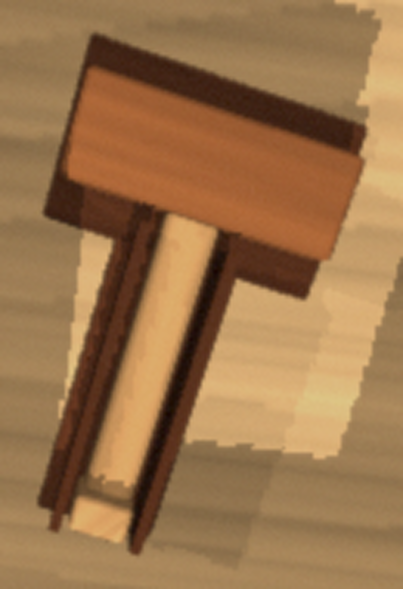

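Request:
{"name": "drive_tool", "arguments": {
  "steps": [
    [-45,-10,0,0,1],
    [-95,-20,-5,0,1],
    [-145,-30,-10,0,1],
    [-195,-40,-15,0,1],
    [-245,-50,-16,0,1]
  ]
}}

```text
clock: 1.4
position: [0.4429, -0.0811, 0.3188]
ee_rot: [-0.004, 0.752, -0.659, 0.003]
contact_force: [1.3, 1.3, -1.0]
width: 0.0855
```

Request:
{"name": "drive_tool", "arguments": {
  "steps": [
    [-45,-5,0,0,1],
    [-90,-10,0,0,1],
    [-120,-10,0,0,1],
    [-120,-10,0,0,1]
  ]
}}

```text
clock: 1.8
position: [0.4361, 0.0424, 0.319]
ee_rot: [-0.005, 0.753, -0.657, 0.002]
contact_force: [0.6, -1.8, 0.3]
width: 0.0852
```

```bash
python3 - <<'E'
from h import *
from rig import manip
info(); c=cal("wrist"); im=manip.get_image("wrist"); cv2.imwrite("pics/w2.png",im)
import pickle; pickle.dump(c,open("w2.pkl","wb"))
info()
E
```

```text
t 1.80 pos [0.4361 0.0424 0.319 ] yaw -1.435 tilt 0.010 F [ 0.6 -1.8  0.3] M [ 0.01 -0.03 -0.  ] w 0.0852 q6 1.37
t 1.85 pos [0.4366 0.0404 0.319 ] yaw -1.437 tilt 0.010 F [ 1.4  0.3 -0.2] M [-0.04  0.    0.03] w 0.0855 q6 1.37
```

View pics/w2.png

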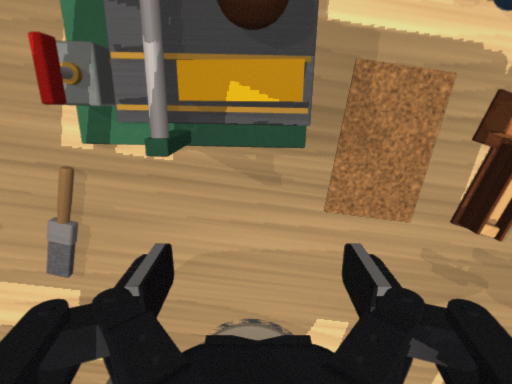

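```bash
python3 - <<'E'
import cv2
s=cv2.imread("pics/w2.png")
cv2.imwrite("pics/w2c.png",cv2.resize(s[0:165,20:330],None,fx=2.58,fy=2.58,interpolation=cv2.INTER_CUBIC))
E
cat > /dev/null
```

```text
(no output)
```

View pics/w2c.png

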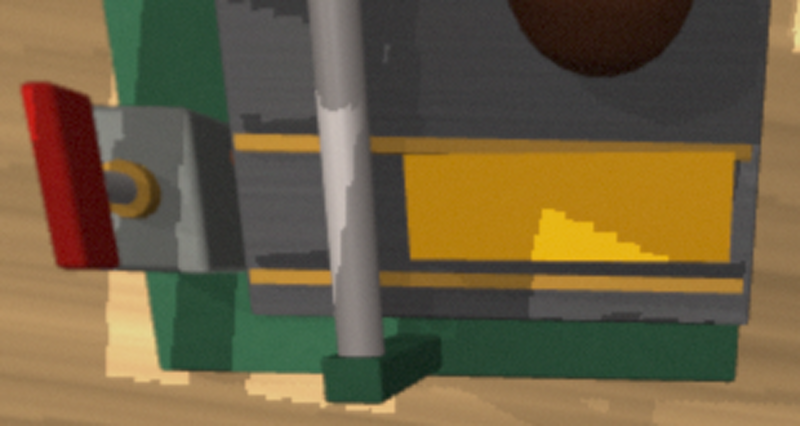

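```bash
cat > fits.py <<'E'
from h import *
import pickle
w1=pickle.load(open("w1.pkl","rb"));w2=pickle.load(open("w2.pkl","rb"))
s=lambda u,v:cr(u,v,5.5,240,115)
d=lambda u,v:cr(u,v,4,95,160)
m=lambda u,v:cr(u,v,5,160,180)
a=lambda u,v:cr(u,v,3.1,220,25)
b=lambda u,v:cr(u,v,2.58,20,0)
S,D="scene","side"
LW=[(w2,(-.115,-.125,.02),b(737,380)),(w2,(-.115,.215,.02),b(163,370)),(w2,(.016,.185,.132),b(24,84)),(w2,(-.056,.185,.132),b(58,266)),(w2,(-.056,.171,.106),b(116,266)),
(w2,(-.075,-.115,.108),b(750,322)),(w2,(-.075,.115,.108),b(252,314)),(w2,(-.11,.073,.138),b(328,400)),(w2,(-.11,.047,.138),b(380,403))]
L=[(S,(-.115,-.125,.02),s(45,413)),(S,(.145,-.125,.02),s(380,556)),(S,(.145,.215,.02),s(555,205)),(S,(-.115,.215,.02),s(245,90)),
(D,(-.115,-.125,.02),d(633,263)),(D,(-.115,.215,.02),d(280,585)),(D,(.145,.215,.02),d(35,366)),
(S,(-.056,.178,.132),s(308,38)),(S,(.016,.178,.132),s(400,70))]
for n,o in [("liftW",LW),("all",L+LW)]:
  p,r=fit(o,[.6,.1]); print(n,p.round(4),r.round(1).tolist())
M=[(S,(-.022,.06,.048),m(295,336)),(S,(.022,.06,.048),m(334,384)),(S,(-.022,-.06,.048),m(164,457)),(S,(.022,-.06,.048),m(210,490)),(S,(-.169,0,.048),m(85,260))]
MW=[(w1,(.022,.06,.048),a(90,68)),(w1,(.022,-.06,.048),a(363,160)),(w1,(-.022,-.06,.048),a(332,258)),(w1,(-.022,.06,.048),a(65,180)),(w1,(-.169,0,.048),a(98,536))]
for n,o in [("mW",MW),("mall",M+MW)]:
  p,r=fit(o,[.6,-.3]); print(n,p.round(4),r.round(1).tolist())
q=[(-.12,.075,.003),(.12,.075,.003),(.12,-.075,.003),(-.12,-.075,.003)]
A=[(S,P,m(*u)) for P,u in zip(q,[(285,46),(545,190),(432,338),(178,183)])]
A1=[(w1,P,np.array(u)) for P,u in zip(q,[(95,178),(88,5),(199,18),(190,187)])]
A2=[(w2,P,np.array(u)) for P,u in zip(q,[(325,211),(357,58),(455,72),(410,222)])]
for n,o in [("mat1",A1),("mat2",A2),("all",A+A1+A2)]:
  p,r=fit(o,[.6,-.3]); print(n,p.round(4),r.round(1).tolist())
E
python3 fits.py
```

```text
liftW [0.5545 0.1105 0.1171] [[0.2, 0.3], [-1.2, 0.1], [-1.5, -2.3], [-0.8, 0.6], [4.3, 0.7], [0.4, 0.1], [0.3, -0.4], [-0.4, 0.5], [2.5, -0.3]]
all [0.5544 0.1103 0.1168] [[-0.9, -1.1], [1.2, -0.4], [1.3, -0.6], [-0.4, -1.7], [-0.4, -1.4], [-3.5, -0.1], [-3.3, -1.2], [-0.1, -0.1], [0.1, 0.4], [0.3, 0.4], [-1.0, 0.2], [-1.2, -2.2], [-0.6, 0.8], [4.5, 0.8], [0.5, 0.3], [0.5, -0.2], [-0.2, 0.6], [2.7, -0.1]]
mW [ 0.5269 -0.3563 -0.1658] [[-0.2, -0.6], [2.1, -0.5], [-0.1, 2.2], [-1.7, -0.5], [0.3, 1.3]]
mall [ 0.5272 -0.3568 -0.1664] [[-0.4, -1.3], [0.9, -3.0], [0.2, -2.1], [0.0, -0.2], [0.1, -0.9], [0.3, -0.8], [2.5, -0.5], [0.3, 2.1], [-1.3, -0.7], [0.7, 1.2]]
mat1 [ 0.4699 -0.1557  0.0106] [[0.0, -0.1], [-1.9, -1.2], [0.3, 0.4], [0.9, 1.2]]
mat2 [ 0.471  -0.155   0.0057] [[-0.9, 0.4], [-0.7, -0.3], [1.3, 0.1], [0.6, 0.1]]
all [ 0.4705 -0.1554  0.0082] [[-0.1, -0.6], [0.7, 0.1], [1.0, 1.1], [-2.2, -0.1], [-0.3, -0.6], [-1.9, -1.8], [0.4, 0.1], [0.6, 1.0], [-0.6, 0.8], [-0.8, 0.2], [1.3, 0.3], [0.9, 0.3]]
```

```bash
sed -i 's/^LIFT=.*/LIFT=(0.5545,0.1105,0.118)\nMAL=(0.527,-0.3566,-0.166)\nMAT=(0.4705,-0.1554,0.008)/' h.py; python3 - <<'E'
from h import *
vg=T(LIFT,[(-.02,.178,.119)])[0]; print(vg)
go([vg[0],vg[1],.25],LIFT[2]-np.pi/2)
E
```

```text
[0.51368379 0.28490767 0.119     ]
t 1.85 pos [0.4366 0.0404 0.319 ] yaw -1.437 tilt 0.010 F [ 1.4  0.3 -0.2] M [-0.04  0.    0.03] w 0.0855 q6 1.37
   tool shift [-231.9 -108.5   70.4] turn 0.016
```

Request:
{"name": "drive_tool", "arguments": {
  "steps": [
    [-42,-20,10,0.016,1],
    [-84,-40,25,0.016,1],
    [-126,-60,40,0.016,1],
    [-168,-80,55,0.016,1],
    [-210,-98,70,0.016,1]
  ]
}}

```text
clock: 2.35
position: [0.5078, 0.262, 0.2493]
ee_rot: [-0.004, 0.747, -0.665, 0.003]
contact_force: [1.3, 0.8, -0.6]
width: 0.0856
```

Request:
{"name": "drive_tool", "arguments": {
  "steps": [
    [-25,-10,0,0,1],
    [-25,-10,0,0,1]
  ]
}}

```text
clock: 2.55
position: [0.5164, 0.2897, 0.2475]
ee_rot: [-0.003, 0.748, -0.664, 0.002]
contact_force: [0.5, -0.6, -0.1]
width: 0.0853
```

```bash
python3 - <<'E'
from h import *
from rig import manip
info(); c=cal("wrist"); im=manip.get_image("wrist"); cv2.imwrite("pics/w3.png",im)
import pickle; pickle.dump(c,open("w3.pkl","wb"))
vg=T(LIFT,[(-.02,.178,.119)])[0]
go([vg[0],vg[1],.25],LIFT[2]-np.pi/2)
q=T(LIFT,[(-.056,.171,.132),(.016,.171,.132),(.016,.185,.132),(-.056,.185,.132)]); print(proj(q,c).round(0).tolist())
E
```

```text
t 2.55 pos [0.5164 0.2897 0.2475] yaw -1.452 tilt 0.009 F [ 0.5 -0.6 -0.1] M [0.04 0.02 0.02] w 0.0853 q6 1.85
t 2.60 pos [0.5157 0.2878 0.2481] yaw -1.453 tilt 0.008 F [-0.3  0.4  0. ] M [ 0.02  0.05 -0.01] w 0.0853 q6 1.85
   tool shift [ 2.6  2.4 -1.9] turn -0.001
[[270.0, 226.0], [271.0, 151.0], [256.0, 151.0], [256.0, 226.0]]
```

View pics/w3.png

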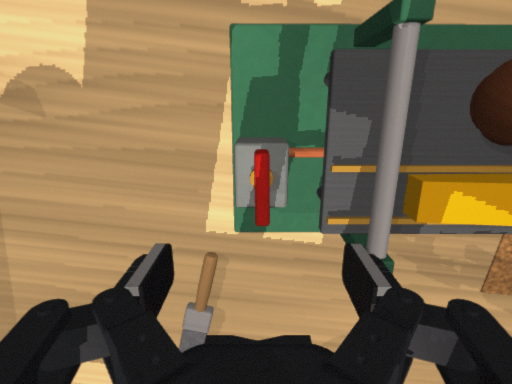

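The bar's top spans columns 255–269 and rows 150–226, within about 1 px of my prediction. I'm descending.

Request:
{"name": "drive_tool", "arguments": {
  "steps": [
    [2.5,2.5,30,0,1],
    [2.5,2.5,65,0,1],
    [2.5,2.5,100,0,1],
    [2.5,2.5,125,0,1],
    [2.5,2.5,140,0,0.2]
  ]
}}

```text
clock: 3.1
position: [0.5139, 0.2819, 0.1061]
ee_rot: [-0.001, 0.747, -0.665, 0.003]
contact_force: [-0.1, 0.6, -0.1]
width: 0.0734
```

```bash
python3 - <<'E'
from h import *
vg=T(LIFT,[(-.02,.178,.119)])[0]
go([vg[0],vg[1],.103],LIFT[2]-np.pi/2)
E
```

```text
t 3.10 pos [0.5139 0.2819 0.1061] yaw -1.456 tilt 0.006 F [-0.1  0.6 -0.1] M [ 0.   -0.01 -0.05] w 0.0734 q6 1.84
   tool shift [-3.  -0.1  3.1] turn -0.003
```

Request:
{"name": "drive_tool", "arguments": {
  "steps": [
    [-3,0,3,0,-0.3],
    [-3,0,3,0,-0.6],
    [-3,0,3,0,-1],
    [-3,0,3,0,-1],
    [-3,0,3,0,-1]
  ],
  "squeeze": 30
}}

```text
clock: 3.6
position: [0.5145, 0.2856, 0.1046]
ee_rot: [-0.002, 0.747, -0.665, 0.003]
contact_force: [0.2, 1.2, 3.9]
width: 0.0134
```

```bash
python3 - <<'E'
from h import *
info()
E
```

```text
t 3.60 pos [0.5145 0.2856 0.1046] yaw -1.455 tilt 0.008 F [0.2 1.2 3.9] M [0.21 0.05 0.34] w 0.0134 q6 1.85
```

Request:
{"name": "drive_tool", "arguments": {
  "steps": [
    [0,0,0,-0.14,-1],
    [0,0,0,-0.28,-1],
    [0,0,0,-0.42,-1],
    [0,0,0,-0.56,-1],
    [0,0,0,-0.68,-1]
  ]
}}

```text
clock: 4.1
position: [0.514, 0.2867, 0.1046]
ee_rot: [-0.002, 0.927, -0.376, 0.003]
contact_force: [-0.1, 1.9, -1.4]
width: 0.0135
```

```bash
python3 - <<'E'
from h import *
info()
E
```

```text
t 4.10 pos [0.514  0.2867 0.1046] yaw -0.771 tilt 0.007 F [-0.1  1.9 -1.4] M [ 0.6   0.2  -0.35] w 0.0135 q6 1.16
```

Request:
{"name": "drive_tool", "arguments": {
  "steps": [
    [0,0,0,0,-0.4],
    [0,0,0,0,0.2],
    [0,0,0,0,0.2],
    [0,0,-30,0,0.2],
    [0,0,-70,0,0.5]
  ]
}}

```text
clock: 4.6
position: [0.512, 0.2857, 0.1734]
ee_rot: [-0.0, 0.926, -0.377, 0.001]
contact_force: [1.0, 0.5, -0.3]
width: 0.0635
```

Request:
{"name": "drive_tool", "arguments": {
  "steps": [
    [0,0,-40,0,1],
    [0,0,-80,0,1],
    [0,0,-80,0,1]
  ]
}}

```text
clock: 4.9
position: [0.515, 0.2869, 0.2601]
ee_rot: [-0.004, 0.926, -0.377, 0.006]
contact_force: [0.3, -0.3, 0.6]
width: 0.0858
```

```bash
python3 - <<'E'
from h import *
from rig import manip
c=cal("wrist"); im=manip.get_image("wrist"); cv2.imwrite("pics/w4.png",im)
p=T(MAL,[(0,.04,0)])[0]
go([p[0],p[1],.25],MAL[2]-0)
go([p[0],p[1],.25],MAL[2]-np.pi)
E
```

```text
t 4.95 pos [0.5135 0.2863 0.2569] yaw -0.774 tilt 0.010 F [-0.2 -0.1  0.5] M [-0.01  0.03 -0.  ] w 0.0852 q6 1.17
   tool shift [436.  417.7   6.1] turn -0.608
t 4.95 pos [0.5135 0.2863 0.2569] yaw -0.774 tilt 0.010 F [-0.2 -0.1  0.5] M [-0.01  0.03 -0.  ] w 0.0852 q6 1.17
   tool shift [436.  417.7   6.1] turn 2.534
```

View pics/w4.png

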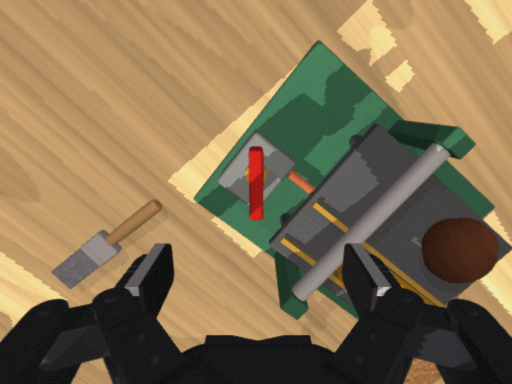

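The valve bar has turned about 0.68 rad anticlockwise, seen centred at (256,183) in the picture. Next I move to the rack over clear height.

Request:
{"name": "drive_tool", "arguments": {
  "steps": [
    [34,33,0,-0.12,1],
    [68,66,0,-0.24,1],
    [102,99,2,-0.36,1],
    [136,132,3,-0.48,1],
    [170,165,4,-0.6,1]
  ]
}}

```text
clock: 5.45
position: [0.5187, 0.0476, 0.251]
ee_rot: [-0.001, 0.996, -0.084, 0.003]
contact_force: [0.8, -0.4, 0.2]
width: 0.0853
```

```bash
python3 - <<'E'
from h import *
p=T(MAL,[(0,.045,0)])[0]
go([p[0],p[1],.25],MAL[2])
E
```

```text
t 5.45 pos [0.5187 0.0476 0.251 ] yaw -0.169 tilt 0.007 F [ 0.8 -0.4  0.2] M [-0.01 -0.02  0.01] w 0.0853 q6 0.13
   tool shift [ 76.1 352.1   0.5] turn -0.003
```

Request:
{"name": "drive_tool", "arguments": {
  "steps": [
    [10,47,0,0,1],
    [20,94,0,0,1],
    [30,141,0,0,1],
    [41,188,0,0,1],
    [51,235,0,0,1]
  ]
}}

```text
clock: 5.95
position: [0.5283, -0.1944, 0.2491]
ee_rot: [-0.002, 0.996, -0.085, 0.002]
contact_force: [1.1, 1.3, 0.8]
width: 0.0853
```

```bash
python3 - <<'E'
from h import *
p=T(MAL,[(0,.045,0)])[0]
go([p[0],p[1],.25],MAL[2])
E
```

```text
t 5.95 pos [ 0.5283 -0.1944  0.2491] yaw -0.170 tilt 0.005 F [1.1 1.3 0.8] M [ 0.04 -0.04 -0.01] w 0.0853 q6 -0.31
   tool shift [ 26.1 115.1  -1.2] turn -0.004
```

Request:
{"name": "drive_tool", "arguments": {
  "steps": [
    [10,45,0,0,1],
    [20,88,0,0,1],
    [26,115,0,0,1],
    [26,115,0,0,1]
  ]
}}

```text
clock: 6.35
position: [0.5335, -0.3161, 0.2461]
ee_rot: [-0.001, 0.996, -0.088, 0.0]
contact_force: [-0.7, 0.1, -0.3]
width: 0.0854
```

```bash
python3 - <<'E'
from h import *
from rig import manip
import pickle
info(); c=cal("wrist"); im=manip.get_image("wrist"); 
pickle.dump(c,open("w5.pkl","wb"))
q=T(MAL,[(x,y,.048) for x,y in [(.022,.06),(.022,-.06),(-.022,-.06),(-.022,.06)]]+[(-.169,0,.048)])
print(proj(q,c).round(1).tolist()); cv2.imwrite("pics/w5.png",im)
cv2.imwrite("pics/sc5.png",cv2.resize(manip.get_image("side")[150:320,90:270],None,fx=4,fy=3.5,interpolation=cv2.INTER_CUBIC))
p=T(MAL,[(0,.045,0)])[0]
go([p[0],p[1],.25],MAL[2])
E
```

```text
t 6.35 pos [ 0.5335 -0.3161  0.2461] yaw -0.176 tilt 0.003 F [-0.7  0.1 -0.3] M [ 0.03 -0.03 -0.01] w 0.0854 q6 -0.47
[[276.3, 150.8], [275.4, 242.4], [241.7, 242.8], [239.0, 151.2], [122.0, 200.6]]
t 6.45 pos [ 0.5335 -0.3119  0.2469] yaw -0.172 tilt 0.006 F [-0.   0.4 -0.4] M [-0.01  0.   -0.02] w 0.0854 q6 -0.47
   tool shift [ 1.   0.1 -3.1] turn -0.006
```

View pics/w5.png

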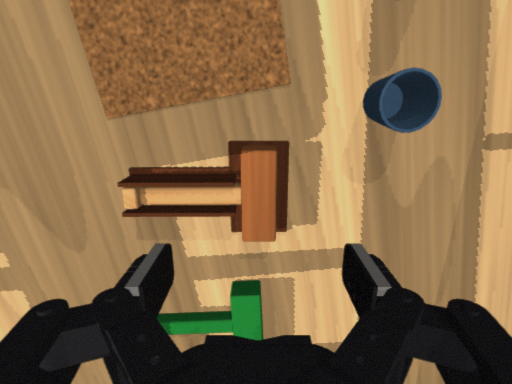

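View pics/sc5.png

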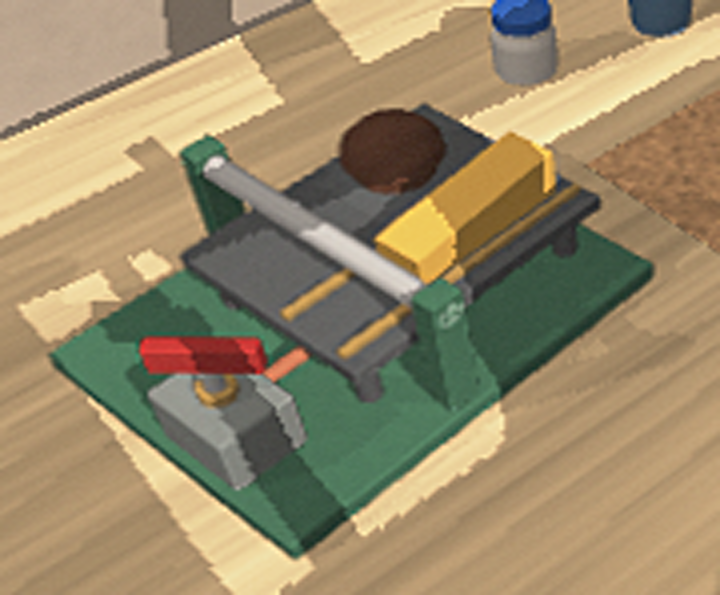

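Request:
{"name": "drive_tool", "arguments": {
  "steps": [
    [2,0,45,0,1],
    [2,0,90,0,1],
    [2,0,135,0,1],
    [2,0,170,0,1],
    [2,0,195,0,1]
  ],
  "squeeze": 110
}}

```text
clock: 6.95
position: [0.534, -0.3079, 0.0489]
ee_rot: [-0.004, 0.996, -0.085, -0.002]
contact_force: [-0.1, -0.0, 0.8]
width: 0.0854
```

```bash
python3 - <<'E'
from h import *
p=T(MAL,[(0.001,.045,0)])[0]
go([p[0],p[1],.017],MAL[2])
E
```

```text
t 6.95 pos [ 0.534  -0.3079  0.0489] yaw -0.171 tilt 0.009 F [-0.1 -0.   0.8] M [-0.04  0.02  0.01] w 0.0854 q6 -0.47
   tool shift [ 2.3  4.4 31.9] turn -0.005
```

Request:
{"name": "drive_tool", "arguments": {
  "steps": [
    [2,4.5,20,0,1],
    [2,4.5,31,0,0.5],
    [2,4.5,31,0,0],
    [2,4.5,31,0,-1],
    [2,4.5,31,0,-1]
  ]
}}

```text
clock: 7.45
position: [0.5362, -0.3126, 0.0196]
ee_rot: [-0.004, 0.996, -0.085, -0.0]
contact_force: [1.2, -0.6, -2.3]
width: 0.0424
```

Request:
{"name": "drive_tool", "arguments": {
  "steps": [
    [0,0,0,0,-1],
    [0,0,0,0,-1]
  ]
}}

```text
clock: 7.65
position: [0.5366, -0.3127, 0.0203]
ee_rot: [-0.003, 0.996, -0.085, 0.0]
contact_force: [-0.2, 1.1, -2.8]
width: 0.0424
```

```bash
python3 - <<'E'
from h import *
info()
E
```

```text
t 7.65 pos [ 0.5366 -0.3127  0.0203] yaw -0.171 tilt 0.007 F [-0.2  1.1 -2.8] M [ 0.1  -0.04 -0.01] w 0.0424 q6 -0.48
```

Request:
{"name": "drive_tool", "arguments": {
  "steps": [
    [0,0,-12,0,-1],
    [0,0,-30,0,-1],
    [0,0,-55,0,-1],
    [0,0,-85,0,-1],
    [0,0,-110,0,-1]
  ]
}}

```text
clock: 8.15
position: [0.5367, -0.3137, 0.1328]
ee_rot: [-0.003, 0.996, -0.085, 0.001]
contact_force: [1.1, -0.4, -2.5]
width: 0.0423
```

Request:
{"name": "drive_tool", "arguments": {
  "steps": [
    [0,0,-10,0,-1],
    [0,0,-10,0,-1]
  ]
}}

```text
clock: 8.35
position: [0.5377, -0.3145, 0.1454]
ee_rot: [-0.002, 0.996, -0.085, 0.003]
contact_force: [0.6, -0.0, -2.9]
width: 0.0421
```

```bash
python3 - <<'E'
from h import *
from rig import manip
info()
im=manip.get_image("wrist"); cv2.imwrite("pics/w6.png",im)
cv2.imwrite("pics/sd6.png",cv2.resize(manip.get_image("side")[90:250,180:400],None,fx=3.5,fy=3.5,interpolation=cv2.INTER_CUBIC))
E
```

```text
t 8.35 pos [ 0.5377 -0.3145  0.1454] yaw -0.171 tilt 0.007 F [ 0.6 -0.  -2.9] M [ 0.08 -0.08 -0.06] w 0.0421 q6 -0.48
```

View pics/w6.png

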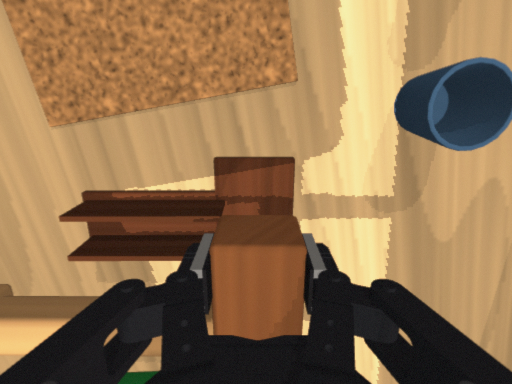

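View pics/sd6.png

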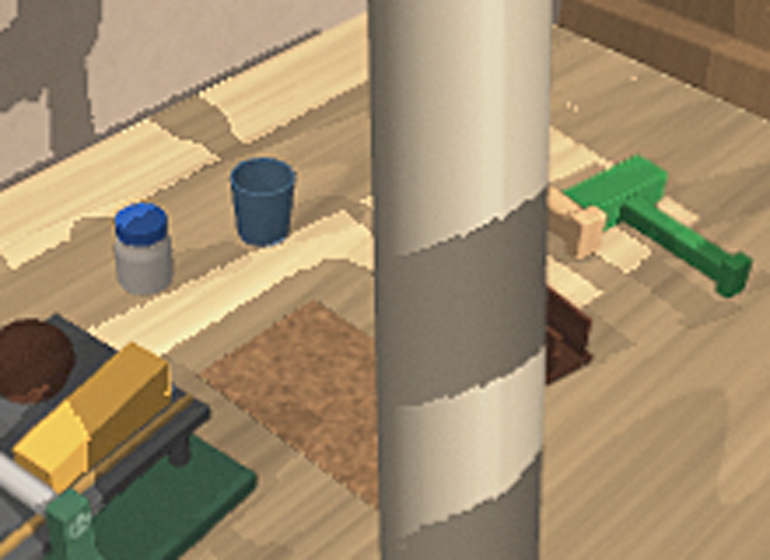

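```bash
cat >> h.py <<'E'
o=T(MAT,[(.0735,0,0)])[0]
LAY=(o[0],o[1],MAT[2])
E
python3 - <<'E'
from h import *
p=T(LAY,[(0,.045,0)])[0]; print(LAY,p)
go([p[0],p[1],.13],LAY[2])
E
```

```text
(np.float64(0.5439976480125439), np.float64(-0.15481200627197994), 0.008) [ 0.54363765 -0.10981345  0.        ]
t 8.45 pos [ 0.5361 -0.3133  0.1422] yaw -0.171 tilt 0.007 F [-0.5 -0.1 -2.7] M [ 0.15 -0.01  0.01] w 0.0424 q6 -0.48
   tool shift [ -27.2 -201.7   13.5] turn -0.179
```

Request:
{"name": "drive_tool", "arguments": {
  "steps": [
    [-6,-45,0,-0.05,-1],
    [-12,-90,2,-0.1,-1],
    [-18,-135,5,-0.15,-1],
    [-24,-175,8,-0.18,-1],
    [-27,-202,10,-0.18,-1]
  ]
}}

```text
clock: 8.95
position: [0.5418, -0.1063, 0.1313]
ee_rot: [-0.005, 1.0, 0.005, -0.002]
contact_force: [-0.0, -1.1, -3.1]
width: 0.0422
```

```bash
python3 - <<'E'
from h import *
p=T(LAY,[(0,.045,0)])[0]
go([p[0],p[1],.016],LAY[2])
E
```

```text
t 8.95 pos [ 0.5418 -0.1063  0.1313] yaw 0.011 tilt 0.010 F [-0.  -1.1 -3.1] M [ 0.08 -0.06  0.02] w 0.0422 q6 -0.34
   tool shift [  2.2   4.6 115.3] turn 0.003
```

Request:
{"name": "drive_tool", "arguments": {
  "steps": [
    [2,4.5,30,0,-1],
    [2,4.5,60,0,-1],
    [2,4.5,85,0,-1],
    [2,4.5,100,0,-1],
    [2,4.5,107,0,-1]
  ]
}}

```text
clock: 9.45
position: [0.5409, -0.1088, 0.0211]
ee_rot: [-0.006, 1.0, 0.005, -0.005]
contact_force: [-0.5, 0.2, -2.8]
width: 0.0427
```

```bash
python3 - <<'E'
from h import *
p=T(LAY,[(0,.045,0)])[0]
go([p[0],p[1],.016],LAY[2])
E
```

```text
t 9.45 pos [ 0.5409 -0.1088  0.0211] yaw 0.011 tilt 0.015 F [-0.5  0.2 -2.8] M [ 0.06 -0.03  0.01] w 0.0427 q6 -0.35
   tool shift [2.7 1.1 5.1] turn 0.003
```

Request:
{"name": "drive_tool", "arguments": {
  "steps": [
    [2,1,2,0,-1],
    [2,1,4,0,-1],
    [2,1,6,0,-1],
    [2,1,7,0,-1]
  ]
}}

```text
clock: 9.85
position: [0.5433, -0.1099, 0.0145]
ee_rot: [-0.005, 1.0, 0.005, -0.004]
contact_force: [-0.4, -0.0, -1.3]
width: 0.0421
```

```bash
python3 - <<'E'
from h import *
info()
E
```

```text
t 9.85 pos [ 0.5433 -0.1099  0.0145] yaw 0.011 tilt 0.014 F [-0.4 -0.  -1.3] M [ 0.11 -0.1  -0.03] w 0.0421 q6 -0.35
```

Request:
{"name": "drive_tool", "arguments": {
  "steps": [
    [0,0,0,0,0],
    [0,0,0,0,1],
    [0,0,0,0,1],
    [0,0,-35,0,1],
    [0,0,-80,0,1]
  ]
}}

```text
clock: 10.35
position: [0.5423, -0.1103, 0.0938]
ee_rot: [-0.006, 1.0, 0.005, -0.007]
contact_force: [1.7, -1.2, -0.3]
width: 0.0851
```

```bash
python3 - <<'E'
from h import *
p=T(LAY,[(-.05,0,0)])[0]
go([p[0],p[1],.22],LAY[2]-np.pi/2)
E
```

```text
t 10.35 pos [ 0.5423 -0.1103  0.0938] yaw 0.011 tilt 0.018 F [ 1.7 -1.2 -0.3] M [-0.06 -0.02 -0.01] w 0.0851 q6 -0.35
   tool shift [ -50.4   42.8 -126.1] turn 1.573
```

Request:
{"name": "drive_tool", "arguments": {
  "steps": [
    [0,0,-35,0.14,1],
    [-15,12,-70,0.28,1],
    [-30,25,-100,0.42,1],
    [-45,38,-126,0.56,1],
    [-50,43,-126,0.7,1]
  ]
}}

```text
clock: 10.85
position: [0.4955, -0.1574, 0.2247]
ee_rot: [-0.003, 0.94, -0.341, -0.004]
contact_force: [-0.2, 0.7, -0.6]
width: 0.0857
```

Request:
{"name": "drive_tool", "arguments": {
  "steps": [
    [0,0,0,0.14,1],
    [0,0,0,0.28,1],
    [0,0,0,0.42,1],
    [0,0,0,0.56,1],
    [0,0,0,0.7,1]
  ]
}}

```text
clock: 11.35
position: [0.4954, -0.1574, 0.2252]
ee_rot: [-0.001, 0.764, -0.645, -0.004]
contact_force: [-0.2, -0.8, 0.2]
width: 0.0855
```

```bash
python3 - <<'E'
from h import *
p=T(LAY,[(-.05,0,0)])[0]
go([p[0],p[1],.22],LAY[2]-np.pi/2)
E
```

```text
t 11.35 pos [ 0.4954 -0.1574  0.2252] yaw -1.402 tilt 0.008 F [-0.2 -0.8  0.2] M [-0.06  0.03 -0.01] w 0.0855 q6 0.96
   tool shift [-2.4  1.   5.2] turn 0.161
```

Request:
{"name": "drive_tool", "arguments": {
  "steps": [
    [-2,1,4,0.13,1],
    [-2,1,4,0.16,1],
    [-2,1,4,0.16,1]
  ]
}}

```text
clock: 11.65
position: [0.4941, -0.1556, 0.2216]
ee_rot: [-0.001, 0.711, -0.703, -0.004]
contact_force: [0.1, 0.1, -0.2]
width: 0.0856
```

```bash
python3 - <<'E'
from h import *
from rig import manip
import pickle
info(); c=cal("wrist"); im=manip.get_image("wrist"); 
pickle.dump(c,open("w7.pkl","wb"))
q=T(LAY,[(x,y,.043) for x,y in [(.022,.06),(.022,-.06),(-.022,-.06),(-.022,.06)]]+[(-.169,0,.043)])
print(proj(q,c).round(1).tolist()); cv2.imwrite("pics/w7.png",im)
E
```

```text
t 11.65 pos [ 0.4941 -0.1556  0.2216] yaw -1.560 tilt 0.008 F [ 0.1  0.1 -0.2] M [ 0.   -0.02 -0.02] w 0.0856 q6 1.12
[[202.4, 102.7], [315.8, 103.0], [313.3, 144.6], [204.6, 144.3], [258.5, 261.5]]
```

View pics/w7.png

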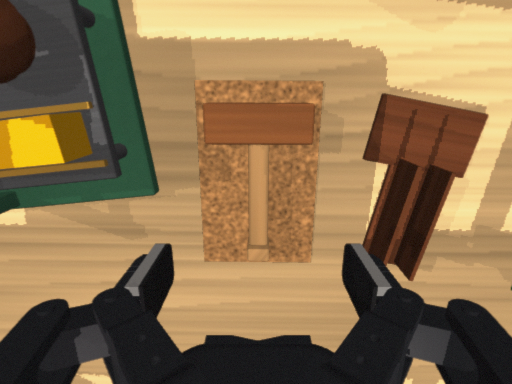

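```bash
python3 - <<'E'
from h import *
import pickle
c=pickle.load(open("w7.pkl","rb"))
im=cv2.imread("pics/w7.png")
pp=T(LIFT,[(-.115,-.125,.02),(-.115,-.125,0),(.145,-.125,.02),(-.075,-.115,.08),(.105,-.115,.08),(-.05,-.11,.08),(-.01,-.11,.08)])
print(proj(pp,c).round(1).tolist())
cv2.imwrite("pics/w7c.png",cv2.resize(im[0:210,0:190],None,fx=3,fy=3,interpolation=cv2.INTER_CUBIC))
p=T(LAY,[(-.05,0,0)])[0]
go([p[0],p[1],.009],LAY[2]-np.pi/2)
E
```

```text
[[156.0, 194.1], [161.2, 189.4], [100.0, -55.4], [118.0, 176.6], [63.7, -32.1], [106.8, 152.8], [95.7, 111.2]]
t 11.70 pos [ 0.4942 -0.1557  0.2216] yaw -1.560 tilt 0.008 F [-0.2  0.7 -0. ] M [-0.02  0.04  0.03] w 0.0850 q6 1.12
   tool shift [  1.   -0.7 212.6] turn 0.003
```

View pics/w7c.png

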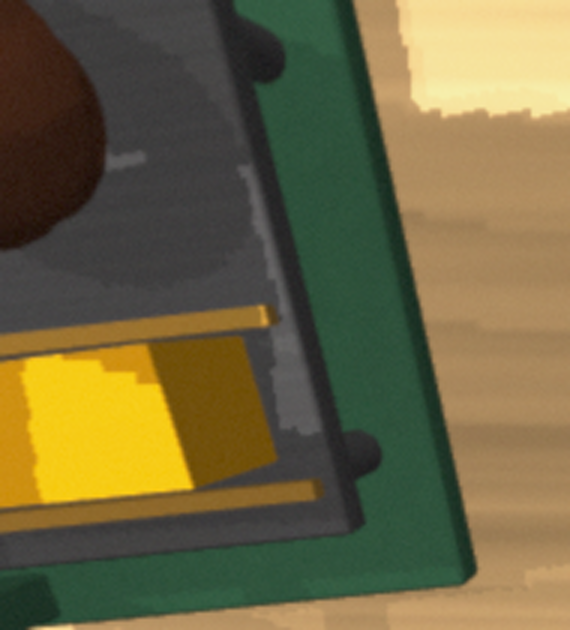

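```bash
python3 - <<'E'
from h import *
import pickle
c=pickle.load(open("w7.pkl","rb"))
for uv in [(81.7,113.3),(91.5,153.2)]: print(inv(LIFT,[ray(uv,c,.08)]))
for uv in [(50,115),(64,163)]: print(inv(LIFT,[ray(uv,c,.124)]))
E
```

```text
[[-0.01048188 -0.09619147  0.08      ]]
[[-0.0487971  -0.09479953  0.08      ]]
[[-0.00963871 -0.09640563  0.124     ]]
[[-0.04918988 -0.09553415  0.124     ]]
```

Request:
{"name": "drive_tool", "arguments": {
  "steps": [
    [1,-0.5,45,0,1],
    [1,-0.5,90,0,1],
    [1,-0.5,135,0,1],
    [1,-0.5,170,0,1],
    [1,-0.5,190,0,1]
  ],
  "squeeze": 120
}}

```text
clock: 12.2
position: [0.4924, -0.1547, 0.029]
ee_rot: [-0.0, 0.712, -0.702, -0.006]
contact_force: [0.2, 1.1, 0.5]
width: 0.0852
```

```bash
python3 - <<'E'
from h import *
p=T(LAY,[(-.05,0,0)])[0]
go([p[0],p[1],.009],LAY[2]-np.pi/2)
E
```

```text
t 12.20 pos [ 0.4924 -0.1547  0.029 ] yaw -1.558 tilt 0.011 F [0.2 1.1 0.5] M [ 0.02 -0.01 -0.06] w 0.0852 q6 1.11
   tool shift [ 0.7 -1.8 20. ] turn 0.005
```

Request:
{"name": "drive_tool", "arguments": {
  "steps": [
    [0.5,-2,12,0,1],
    [0.5,-2,20,0,0.4],
    [0.5,-2,20,0,-0.2],
    [0.5,-2,20,0,-1],
    [0.5,-2,20,0,-1]
  ]
}}

```text
clock: 12.7
position: [0.4952, -0.1555, 0.0101]
ee_rot: [-0.001, 0.712, -0.702, -0.005]
contact_force: [-0.4, -0.5, 0.7]
width: 0.0285
```

Request:
{"name": "drive_tool", "arguments": {
  "steps": [
    [0,0,0,0,-1],
    [0,0,0,0,-1],
    [0,0,0,0,-1]
  ]
}}

```text
clock: 13.0
position: [0.4954, -0.1556, 0.0106]
ee_rot: [-0.001, 0.712, -0.702, -0.004]
contact_force: [-0.4, 0.8, 2.7]
width: 0.0217
```

```bash
python3 - <<'E'
from h import *
info()
E
```

```text
t 13.00 pos [ 0.4954 -0.1556  0.0106] yaw -1.557 tilt 0.008 F [-0.4  0.8  2.7] M [-0.18  0.11  0.02] w 0.0217 q6 1.11
```

Request:
{"name": "drive_tool", "arguments": {
  "steps": [
    [0,0,-15,0,-1],
    [0,0,-45,0,-1],
    [0,0,-90,0,-1],
    [0,0,-130,0,-1],
    [0,0,-150,0,-1]
  ]
}}

```text
clock: 13.5
position: [0.4974, -0.1573, 0.164]
ee_rot: [-0.002, 0.712, -0.702, -0.001]
contact_force: [0.9, -0.1, -3.8]
width: 0.0217
```

```bash
python3 - <<'E'
from h import *
from rig import manip
info(); im=manip.get_image("wrist"); cv2.imwrite("pics/w8.png",im)
cv2.imwrite("pics/sd8.png",cv2.resize(manip.get_image("side")[100:260,150:370],None,fx=3.5,fy=3.5,interpolation=cv2.INTER_CUBIC))
# pre-strike: head centre at lift x -.03, face +y at y -.115-> centre -.18
p=T(LIFT,[(-.03-.0495,-.18,0)])[0]; print(p)
go([p[0],p[1],.16],LIFT[2]-np.pi/2)
E
```

```text
t 13.50 pos [ 0.4974 -0.1573  0.164 ] yaw -1.557 tilt 0.005 F [ 0.9 -0.1 -3.8] M [-0.05  0.03  0.01] w 0.0217 q6 1.11
[ 0.49674358 -0.07760754  0.        ]
t 13.60 pos [ 0.498  -0.1575  0.1637] yaw -1.557 tilt 0.004 F [ 1.  -0.7 -3.1] M [-0.06  0.06 -0.01] w 0.0220 q6 1.11
   tool shift [-79.9   0.2   4. ] turn -0.104
```

View pics/w8.png

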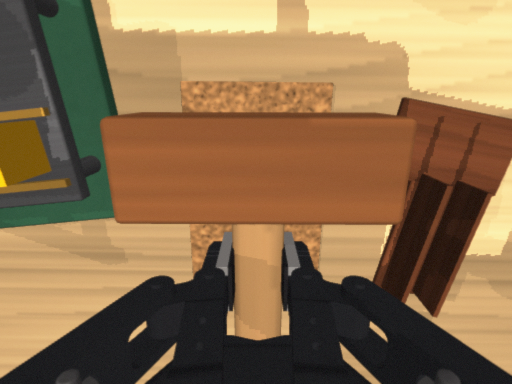

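View pics/sd8.png

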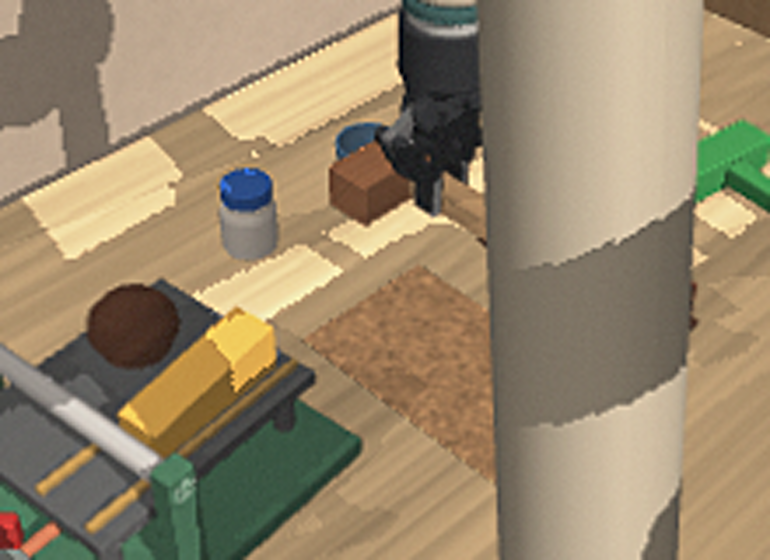

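```bash
python3 - <<'E'
from h import *
c=cal("wrist"); s,m,y=info()
# mallet in tool frame: mallet +x = tool -y ; mallet +y = tool -x ; up = tool -z
def loc(P,gx=-.0495,gz=.0076):
    P=np.asarray(P); t=np.c_[-P[:,1],-(P[:,0]-gx),-(P[:,2]-gz)]; return s["position"]+t@m.T
P=[(x,y,.04) for x,y in [(.022,.06),(.022,-.06),(-.022,-.06),(-.022,.06)]]
for gz in(.0046,.0076,.0106):print(proj(loc(P,gz=gz),c).round(1).tolist())
E
```

```text
t 13.60 pos [ 0.498  -0.1575  0.1637] yaw -1.557 tilt 0.004 F [ 1.  -0.7 -3.1] M [-0.06  0.06 -0.01] w 0.0220 q6 1.11
[[93.1, 114.0], [425.9, 113.6], [407.3, 225.6], [111.5, 226.0]]
[[97.5, 113.6], [421.4, 113.3], [403.7, 222.6], [115.0, 223.0]]
[[101.6, 113.2], [417.2, 112.9], [400.4, 219.8], [118.2, 220.1]]
```

Request:
{"name": "drive_tool", "arguments": {
  "steps": [
    [-40,0,0,-0.05,-1],
    [-75,0,10,-0.1,-1],
    [-80,0,30,-0.104,-1],
    [-80,0,50,-0.104,-1],
    [-80,0,60,-0.104,-1]
  ]
}}

```text
clock: 14.1
position: [0.4943, -0.076, 0.1006]
ee_rot: [-0.001, 0.748, -0.664, -0.004]
contact_force: [0.2, 0.0, -3.0]
width: 0.0218
```

```bash
cat > look.py <<'E'
from h import *
from rig import manip
import sys,pickle
n=sys.argv[1]
s,m,y=info(); c=cal("wrist"); im=manip.get_image("wrist"); cv2.imwrite(f"pics/{n}w.png",im); pickle.dump(c,open(n+".pkl","wb"))
cv2.imwrite(f"pics/{n}s.png",cv2.resize(manip.get_image("side")[150:320,90:290],None,fx=4,fy=3.5,interpolation=cv2.INTER_CUBIC))
print("lift frame TCP",inv(LIFT,[s["position"]]).round(4),"yaw rel",y+np.pi/2-LIFT[2])
if len(sys.argv)>2:
    x,yy,z=map(float,sys.argv[2:5]); p=T(LIFT,[(x,yy,0)])[0]; go([p[0],p[1],z],LIFT[2]-np.pi/2)
E
python3 look.py a -.0795 -.155 .1016
```

```text
t 14.10 pos [ 0.4943 -0.076   0.1006] yaw -1.452 tilt 0.007 F [ 0.2  0.  -3. ] M [-0.05  0.12 -0.03] w 0.0218 q6 1.15
lift frame TCP [[-0.0818 -0.1781  0.1006]] yaw rel 0.0005004860866458793
t 14.20 pos [ 0.4948 -0.0767  0.1012] yaw -1.453 tilt 0.007 F [-0.9 -0.7 -1.9] M [ 0.01  0.11 -0.  ] w 0.0220 q6 1.15
   tool shift [-23.8  -1.8  -0.2] turn -0.001
```

View pics/aw.png

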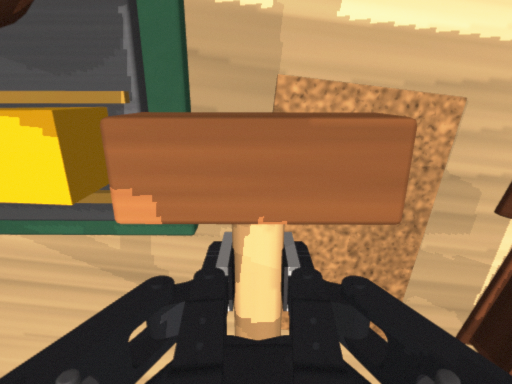

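View pics/as.png

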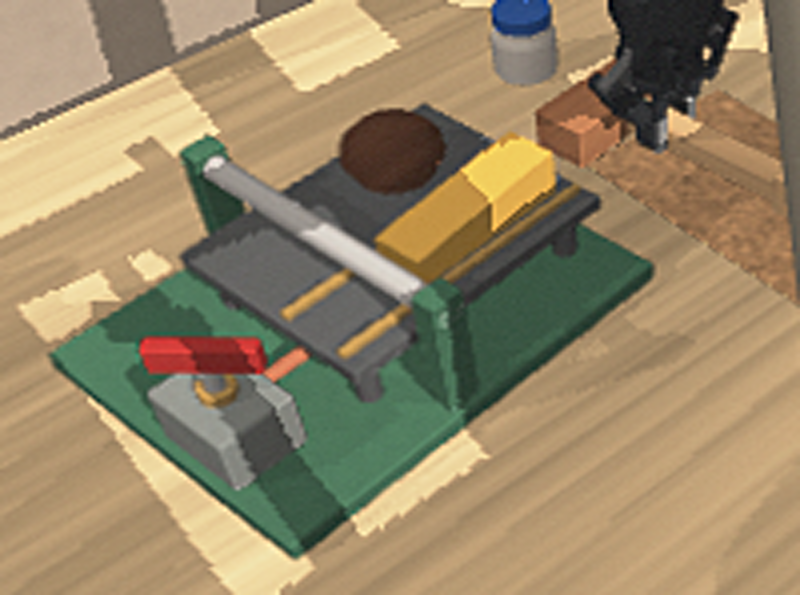

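Request:
{"name": "drive_tool", "arguments": {
  "steps": [
    [-12,-2,0,0,-1],
    [-27,-2,0,0,-1],
    [-40,-2,0,0,-1],
    [-30,-2,0,0,-1],
    [-25,-2,0,0,-1]
  ]
}}

```text
clock: 14.7
position: [0.4943, -0.0514, 0.102]
ee_rot: [-0.001, 0.748, -0.664, -0.003]
contact_force: [0.6, 0.2, -3.6]
width: 0.0218
```

```bash
python3 look.py b -.0795 -.14 .1016
```

```text
t 14.70 pos [ 0.4943 -0.0514  0.102 ] yaw -1.452 tilt 0.005 F [ 0.6  0.2 -3.6] M [-0.09  0.06 -0.01] w 0.0218 q6 1.20
lift frame TCP [[-0.0788 -0.1537  0.102 ]] yaw rel 0.0011774113218175897
t 14.80 pos [ 0.4944 -0.0523  0.1019] yaw -1.454 tilt 0.006 F [-0.1  0.5 -2.8] M [0.   0.03 0.  ] w 0.0217 q6 1.20
   tool shift [-14.6   0.7   0.3] turn -0.001
```

View pics/bw.png

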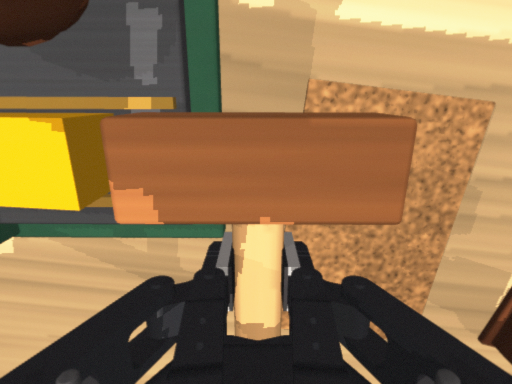

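```bash
cat > meas.py <<'E'
from h import *
import sys,pickle
c=pickle.load(open(sys.argv[1]+".pkl","rb"))
for a in sys.argv[2:]:
    uv=tuple(map(float,a.split(","))); print(inv(LIFT,[ray(uv,c,.124)]).round(4))
E
python3 meas.py a 54,108 71,204; python3 meas.py b 64,115 79,209
```

```text
[[-0.0084 -0.0963  0.124 ]]
[[-0.0491 -0.0952  0.124 ]]
[[-0.0083 -0.0744  0.124 ]]
[[-0.0492 -0.0729  0.124 ]]
```

Request:
{"name": "drive_tool", "arguments": {
  "steps": [
    [-13,1,0,0,-1],
    [-28,1,0,0,-1],
    [-40,1,0,0,-1],
    [-32,1,0,0,-1],
    [-26,1,0,0,-1]
  ]
}}

```text
clock: 15.3
position: [0.4905, -0.0262, 0.1021]
ee_rot: [-0.001, 0.748, -0.664, -0.002]
contact_force: [-0.2, -0.1, -2.8]
width: 0.0217
```

```bash
python3 look.py c -.0795 -.11 .1016
```

```text
t 15.30 pos [ 0.4905 -0.0262  0.1021] yaw -1.452 tilt 0.005 F [-0.2 -0.1 -2.8] M [0.04 0.07 0.01] w 0.0217 q6 1.25
lift frame TCP [[-0.0797 -0.1282  0.1021]] yaw rel 0.001091611877386156
t 15.40 pos [ 0.4909 -0.0273  0.1021] yaw -1.454 tilt 0.005 F [-0.5  0.1 -2.5] M [ 0.01  0.08 -0.02] w 0.0220 q6 1.25
   tool shift [-19.4   0.1   0.5] turn -0.001
```

View pics/cw.png

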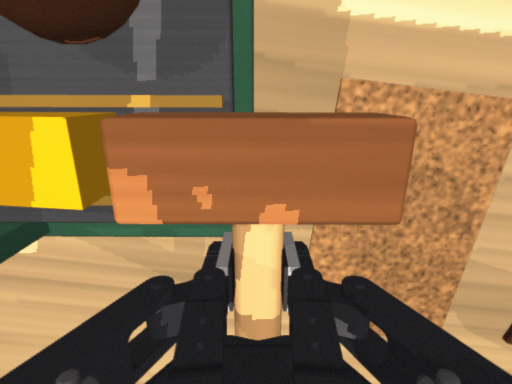

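```bash
python3 meas.py c 70,114 83,209
```

```text
[[-0.0088 -0.0514  0.124 ]]
[[-0.0501 -0.0492  0.124 ]]
```

Request:
{"name": "drive_tool", "arguments": {
  "steps": [
    [-12,0,0,0,-1],
    [-24,0,0,0,-1],
    [-32,0,0,0,-1]
  ]
}}

```text
clock: 15.7
position: [0.4867, 0.0055, 0.1022]
ee_rot: [-0.001, 0.747, -0.665, -0.002]
contact_force: [-0.9, -4.7, -2.0]
width: 0.0214
```

Request:
{"name": "drive_tool", "arguments": {
  "steps": [
    [6,0,0,0,-1],
    [12,0,0,0,-1]
  ]
}}

```text
clock: 15.9
position: [0.488, -0.006, 0.1021]
ee_rot: [-0.001, 0.748, -0.664, -0.003]
contact_force: [-0.2, -0.4, -2.7]
width: 0.0216
```

```bash
python3 look.py d -.0795 -.11 .1016
```

```text
t 15.90 pos [ 0.488  -0.006   0.1021] yaw -1.452 tilt 0.005 F [-0.2 -0.4 -2.7] M [0.01 0.02 0.03] w 0.0216 q6 1.29
lift frame TCP [[-0.0798 -0.1078  0.1021]] yaw rel 0.00042174042463727357
t 16.00 pos [ 0.4885 -0.0071  0.1021] yaw -1.454 tilt 0.005 F [ 0.6  0.1 -2. ] M [-0.07  0.04 -0.03] w 0.0222 q6 1.29
   tool shift [1.  0.1 0.5] turn -0.002
```

View pics/dw.png

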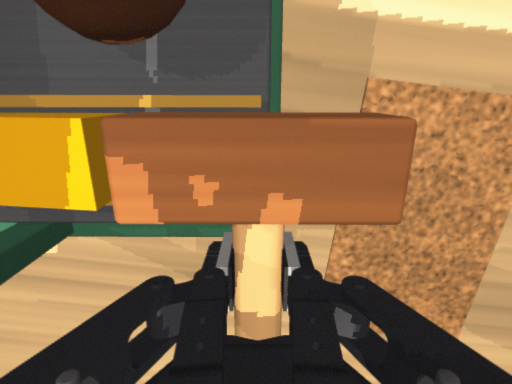

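View pics/ds.png

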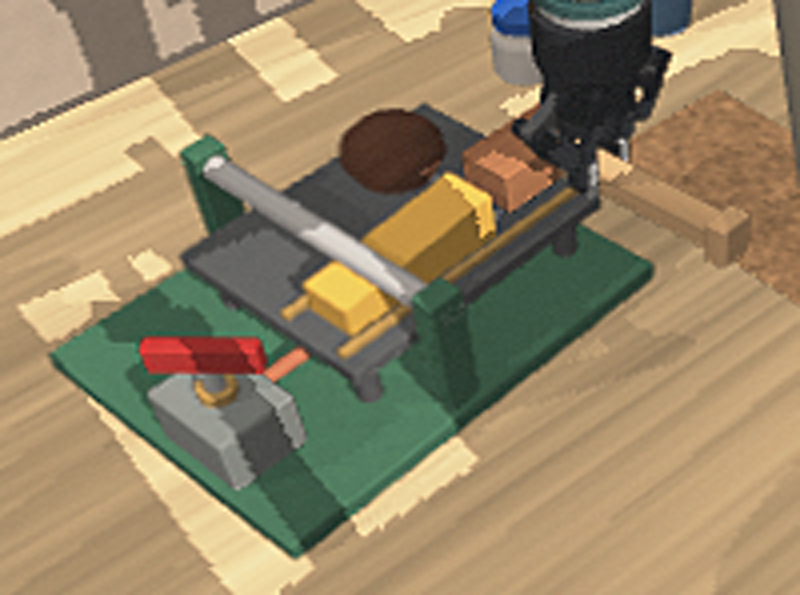

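```bash
python3 meas.py d 84,115 97,209
```

```text
[[-0.0092 -0.0367  0.124 ]]
[[-0.0501 -0.0351  0.124 ]]
```

Request:
{"name": "drive_tool", "arguments": {
  "steps": [
    [-8,0,0,0,-1],
    [-17,0,0,0,-1]
  ]
}}

```text
clock: 16.2
position: [0.4868, 0.0069, 0.1024]
ee_rot: [0.002, 0.747, -0.664, 0.0]
contact_force: [-0.6, -29.3, 1.4]
width: 0.0221
```

Request:
{"name": "drive_tool", "arguments": {
  "steps": [
    [6,0,0,0,-1],
    [14,0,0,0,-1]
  ]
}}

```text
clock: 16.4
position: [0.4882, -0.0065, 0.1024]
ee_rot: [0.001, 0.748, -0.664, -0.0]
contact_force: [-0.2, 0.6, -3.0]
width: 0.0218
```

```bash
python3 look.py e -.0795 -.11 .1016
```

```text
t 16.40 pos [ 0.4882 -0.0065  0.1024] yaw -1.453 tilt 0.003 F [-0.2  0.6 -3. ] M [0.03 0.04 0.03] w 0.0218 q6 1.30
lift frame TCP [[-0.0796 -0.1084  0.1024]] yaw rel -6.388303634863313e-06
t 16.50 pos [ 0.4886 -0.0073  0.1024] yaw -1.454 tilt 0.003 F [-0.3  0.6 -4.3] M [ 0.08  0.09 -0.01] w 0.0218 q6 1.30
   tool shift [0.7 0.2 0.8] turn -0.002
```

View pics/ew.png

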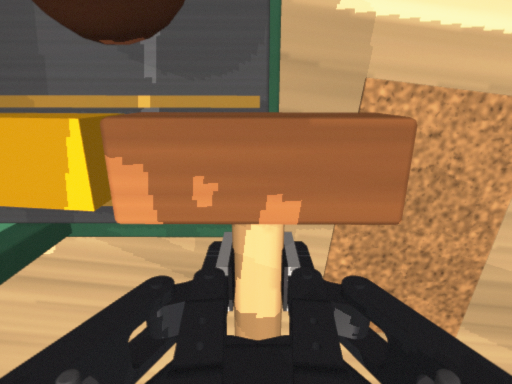

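```bash
python3 meas.py e 83,115 96,209;  python3 - <<'E'
import cv2
for n in "de":
    im=cv2.imread(f"pics/{n}w.png"); cv2.imwrite(f"pics/{n}wc.png",cv2.resize(im[90:240,40:140],None,fx=4,fy=4,interpolation=cv2.INTER_NEAREST))
a=cv2.imread("pics/dwc.png");b=cv2.imread("pics/ewc.png");cv2.imwrite("pics/de.png",cv2.resize(cv2.hconcat([a,b]),(800,600)))
E
```

```text
[[-0.009  -0.0367  0.124 ]]
[[-0.0498 -0.0351  0.124 ]]
```

View pics/de.png

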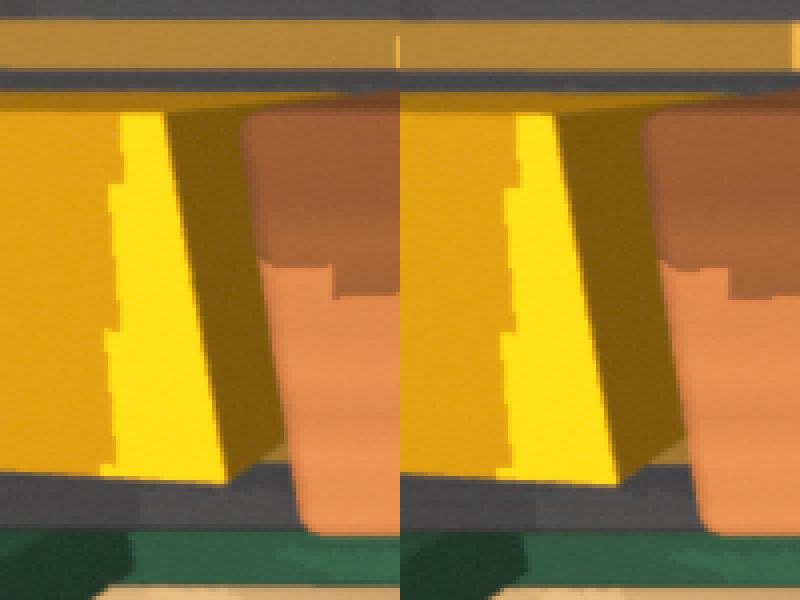

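Request:
{"name": "drive_tool", "arguments": {
  "steps": [
    [-8,0,0,0,-1],
    [-16,0,0,0,-1]
  ]
}}

```text
clock: 16.7
position: [0.4866, 0.007, 0.1024]
ee_rot: [0.003, 0.747, -0.665, 0.002]
contact_force: [0.5, -25.4, 0.6]
width: 0.0218
```

Request:
{"name": "drive_tool", "arguments": {
  "steps": [
    [6,0,0,0,-1],
    [14,0,0,0,-1]
  ]
}}

```text
clock: 16.9
position: [0.4879, -0.0061, 0.1024]
ee_rot: [0.003, 0.748, -0.664, 0.001]
contact_force: [0.1, -0.9, -3.4]
width: 0.0215
```

```bash
python3 look.py f -.0795 -.11 .1016
```

```text
t 16.90 pos [ 0.4879 -0.0061  0.1024] yaw -1.453 tilt 0.006 F [ 0.1 -0.9 -3.4] M [-0.01  0.1  -0.01] w 0.0215 q6 1.31
lift frame TCP [[-0.0798 -0.1079  0.1024]] yaw rel 0.00018987319350693976
t 17.00 pos [ 0.4884 -0.0072  0.1024] yaw -1.454 tilt 0.007 F [ 0.2  0.1 -3. ] M [0.05 0.07 0.02] w 0.0219 q6 1.31
   tool shift [0.9 0.  0.8] turn -0.002
```

View pics/fs.png

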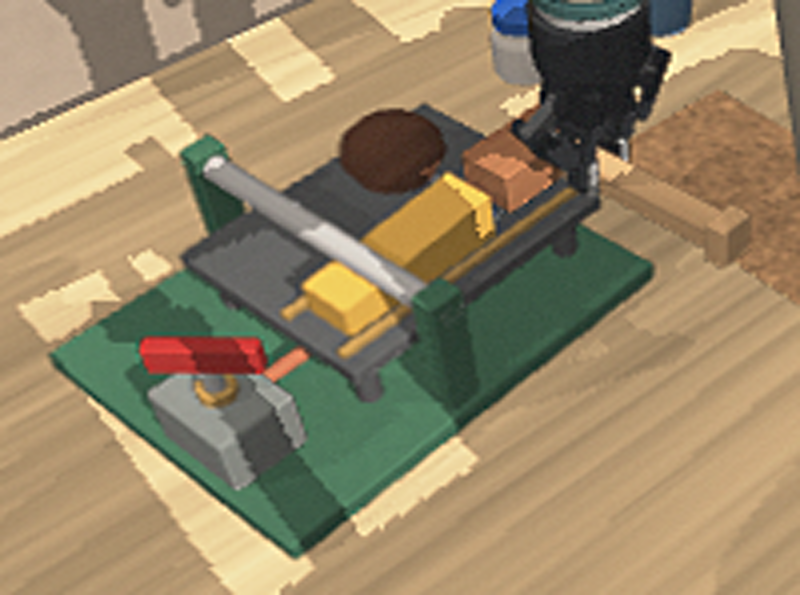

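The wedge butt reads y ≈ -36 mm, just past the first-touch value of -38. The last two taps peaked at 25–29 N and gave no advance, stopping at the same TCP position within 0.1 mm. I'm taking the mallet back.

Request:
{"name": "drive_tool", "arguments": {
  "steps": [
    [25,0,0,0,-1],
    [55,0,-20,0,-1],
    [80,0,-55,0,-1],
    [80,0,-60,0.05,-1],
    [80,0,-60,0.1,-1]
  ]
}}

```text
clock: 17.5
position: [0.499, -0.0871, 0.1646]
ee_rot: [0.002, 0.711, -0.703, 0.003]
contact_force: [-0.6, 0.7, -3.7]
width: 0.022
```

```bash
python3 - <<'E'
from h import *
p=T(LAY,[(-.0495,0,0)])[0]
go([p[0],p[1],.06],LAY[2]-np.pi/2)
E
```

```text
t 17.50 pos [ 0.499  -0.0871  0.1646] yaw -1.559 tilt 0.007 F [-0.6  0.7 -3.7] M [0.05 0.05 0.04] w 0.0220 q6 1.25
   tool shift [ 67.4   5.6 105. ] turn 0.004
```

Request:
{"name": "drive_tool", "arguments": {
  "steps": [
    [35,3,0,0,-1],
    [67,5,10,0,-1],
    [67,5,45,0,-1],
    [67,5,80,0,-1],
    [67,5,100,0,-1]
  ]
}}

```text
clock: 18.0
position: [0.4933, -0.1541, 0.0625]
ee_rot: [0.002, 0.711, -0.703, 0.001]
contact_force: [-0.6, 0.4, -3.3]
width: 0.0217
```

```bash
python3 - <<'E'
from h import *
p=T(LAY,[(-.0495,0,0)])[0]
go([p[0],p[1],.0115],LAY[2]-np.pi/2)
E
```

```text
t 18.00 pos [ 0.4933 -0.1541  0.0625] yaw -1.560 tilt 0.004 F [-0.6  0.4 -3.3] M [0.05 0.11 0.02] w 0.0217 q6 1.13
   tool shift [ 0.9 -1.3 51. ] turn 0.003
```

Request:
{"name": "drive_tool", "arguments": {
  "steps": [
    [1,-1,15,0,-1],
    [1,-1,30,0,-1],
    [1,-1,40,0,-1],
    [1,-1,45,0,-1],
    [1,-1,47,0,-1]
  ]
}}

```text
clock: 18.5
position: [0.4942, -0.1552, 0.0153]
ee_rot: [0.002, 0.711, -0.703, 0.001]
contact_force: [0.6, -0.7, -2.1]
width: 0.0219
```

```bash
python3 - <<'E'
from h import *
p=T(LAY,[(-.0495,0,0)])[0]
go([p[0],p[1],.0115],LAY[2]-np.pi/2)
E
```

```text
t 18.50 pos [ 0.4942 -0.1552  0.0153] yaw -1.560 tilt 0.004 F [ 0.6 -0.7 -2.1] M [0.02 0.03 0.01] w 0.0219 q6 1.13
   tool shift [ 0.  -0.3  3.8] turn 0.002
```

Request:
{"name": "drive_tool", "arguments": {
  "steps": [
    [0,0,2,0,-1],
    [0,0,3.5,0,-1],
    [0,0,3.5,0,-1],
    [0,0,3.5,0,-0.2],
    [0,0,3.5,0,0.4]
  ]
}}

```text
clock: 19.0
position: [0.4949, -0.1555, 0.0124]
ee_rot: [0.002, 0.711, -0.703, 0.001]
contact_force: [-0.1, 0.6, 0.1]
width: 0.0474
```

Request:
{"name": "drive_tool", "arguments": {
  "steps": [
    [0,0,0,0,1],
    [0,0,0,0,1],
    [0,0,-40,0,1],
    [0,0,-85,0,1],
    [0,0,-130,0,1]
  ]
}}

```text
clock: 19.5
position: [0.4945, -0.1547, 0.1437]
ee_rot: [0.002, 0.711, -0.703, 0.001]
contact_force: [0.6, 0.5, -1.0]
width: 0.0856
```

Request:
{"name": "drive_tool", "arguments": {
  "steps": [
    [0,0,-45,0,1],
    [0,0,-70,0,1],
    [0,0,-70,0,1]
  ]
}}

```text
clock: 19.8
position: [0.4971, -0.1555, 0.2183]
ee_rot: [0.0, 0.711, -0.703, 0.006]
contact_force: [0.4, -0.3, -0.8]
width: 0.0854
```

```bash
python3 look.py g; python3 -c "
from rig import manip; import cv2
cv2.imwrite('pics/gsc.png',cv2.resize(manip.get_image('scene')[90:290,150:350],None,fx=3,fy=3,interpolation=cv2.INTER_CUBIC))"
```

```text
t 19.80 pos [ 0.4971 -0.1555  0.2183] yaw -1.560 tilt 0.011 F [ 0.4 -0.3 -0.8] M [-0.04  0.03  0.03] w 0.0854 q6 1.13
lift frame TCP [[-0.0883 -0.2574  0.2183]] yaw rel -0.10753449190103714
```

View pics/gw.png

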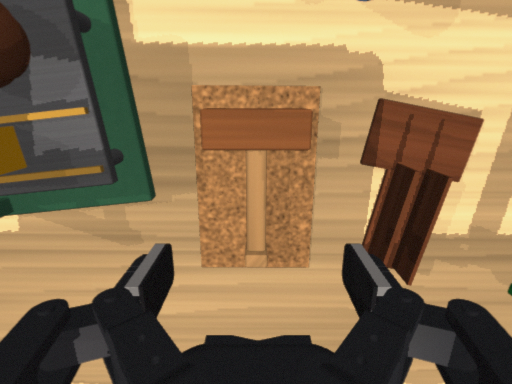

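View pics/gs.png

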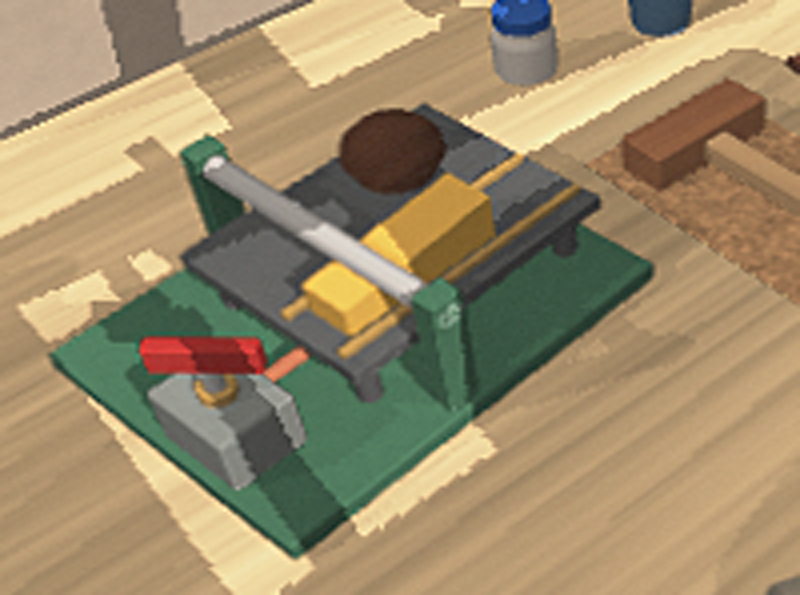

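View pics/gsc.png

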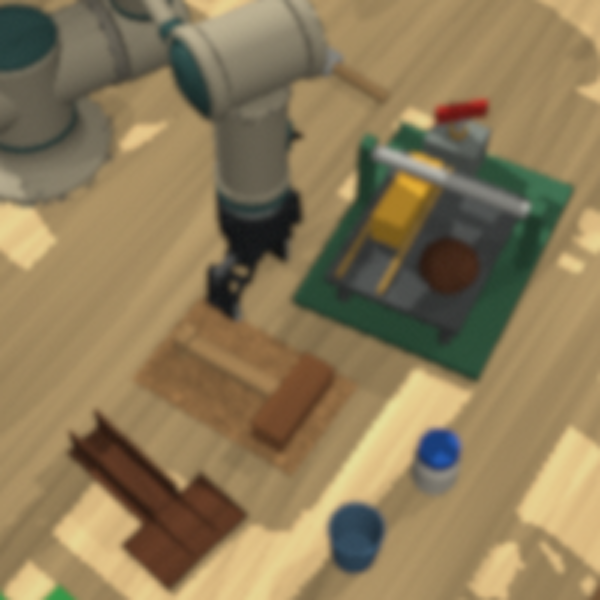

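The mallet lies on the mat (wrist picture: head at 257,130, handle end at 257,260). The wedge is under the bar, the valve is still turned open, and the jar, cup and brush are in place. I'm handing in.

```bash
python3 -c "
from rig import manip; print(manip.sign_off())"
```

```text
the job is handed in; nothing more can be done
None
```

The job is done and handed in at about 20 s of the 64 s allowed.

- **Valve and plate:** I turned the valve about 0.68 rad open and left it there. The plate sank, and its corner in the wrist picture matched the lowered height of 80 mm before I tapped the wedge. I started down to the mallet at about 6.5 s, so the last millimetre or so of sinking may have overlapped with that.
- **Mallet:** I lifted the mallet out of the rack by its head, laid it on the mat and let go. I then took it by the handle and drove the wedge with five taps.
- **Wedge:** The butt ended at about y -36 mm; the bar should first touch at -38. That 2 mm is close to my measuring error. The last two taps read 25–29 N, above the 10–20 N named, and stopped at the same point within 0.1 mm, so I took the wedge as tight.
- **Final pictures:** These show the mallet inside the mat's edges, the wedge under the bar and the valve still open. The jar, the cup and the brush look unmoved, and the gripper is clear of everything. No check failed or disagreed.

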